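Clamp the shelf board, draw the offcuts off it, unclamp

TASK

A pink shelf board lies in the jig with three loose wood offcuts on it. Swing the toggle clamp's handle over until the clamp locks down on the board; then, with the scraper and not the fingers, draw all three offcuts off the open end of the board into the metal tray, and stand the scraper back on the bench, clear of the jig. Last, swing the clamp handle fully back open, with the board still in its place, and leave the other things on the bench alone.

Things in the scene. Friction and masses are not known exactly. Their poses are not given: they have to be found in the camera images.
- jig: Fixed plywood jig. Origin on the bench under the board's centre; +y runs along the lane to the clamp, -y to the tray. Base 138 mm wide (x), y -110 to +220, 30 mm thick. Wooden side fences along the board: inner faces at x = +-53 mm, 14 mm thick, y +-111, tops 64 mm above the bench. An end stop closes the lane at y = +112; it is open at y = -110.
- jig_lane (a point): Point at the centre of the board's upper face, 50 mm above the bench (axes as the jig's).
- jig_tray (a point): Centre of the floor of the aluminium tray fixed to the jig at the open end of the lane, 4 mm above the bench (axes as the jig's). The tray inside is 126 mm (x) by 116 mm (y); walls 45 mm above the bench; no wall on the board's side.
- clamp_pivot (a point): Pivot of the steel toggle clamp at the jig's +y end, 85 mm above the bench, 165 mm from the board's centre (axes as the jig's). The handle and the arm turn about the jig's x axis through this point. Posts 44 mm wide over both sides, up to 96 mm above the bench.
- clamp (a joint): Clamp handle's angle (rad), handle and arm turning as one. 0 open: handle points away from the board (jig +y), 0.05 above level; the arm stands upright. Grows as the handle is swung up and over towards the board; end stop 1.6, locked, handle 0.08 past upright, arm level. A spring snaps it away from the centre, 0.8, to either end: about 6 N at the grip to move it off an end.
- clamp_grip (a point): Centre of the handle's round black rubber grip, 22 mm thick and 85 mm long (53 to 138 mm from the pivot), 100 mm from the pivot. Axes turn with the handle: y points outward along the handle (0.05 rad below it), x stays the jig's x.
- clamp_pad: Black rubber pad, 24 mm across, sprung, on the end of the clamp's arm; origin on the arm's end, 85 mm from the pivot. Locked, the pad's face presses on the board at jig y = +80, its edge at y = +68; the arm above the board is 26 mm wide.
- board: Loose pink shelf board 102 x 220 x 20 mm (x, y, z), in the jig's lane; origin at the centre of its underside. Upper face 50 mm above the bench.
- offcut0: Pale wood offcut 60 x 20 x 14 mm (x, y, z), loose on the board; origin at the centre of its underside.
- offcut1: Another such offcut.
- offcut2: Another such offcut.
- scraper: Wooden pull scraper, 0.3 kg, standing on the bench. Origin at its underside. Dark sole block 90 mm wide (x), y -24 (front, steel faced, the pushing face) to +18, 26 mm high. On it a flat hand board, 90 mm wide, 20 mm thick, 93 mm long, leaning 35 degrees to -y; its middle plane is at y = +8 at z = 24. Too wide to grip along x: grip its thickness, tool leaning with it. Drawn towards its own -y.
- scraper_grip (a point): Point in the middle of the hand board, 66 mm up along the lean (78 mm above the sole's underside), where to grip it. Axes as the scraper's.
- glue: White glue bottle 56 mm across, 150 mm high; a bystander. Origin at the centre of its underside.
- mug: White mug 80 mm across, 90 mm high; a bystander. Origin under its centre.
- screwdriver: Screwdriver lying on the bench, about 200 mm; a bystander.
- hammer: Hammer lying on the bench, about 280 mm; a bystander.
- jar: Clear jar 70 mm across, 80 mm high; a bystander. Origin under its centre.
- tape: Grey tape measure 70 x 35 x 65 mm; a bystander. Origin under its centre.
- spare_board: Pink offcut of shelf board 140 x 70 x 18 mm lying flat; a bystander. Origin under its centre.
Things that resemble listed ones, but are neither listed nor needed, are in the scene too. Leave any turquoise look-alike of the offcut2 alone.

How it is judged:
On the way, in this order (a step that is already met when the one before it is completed fails the run):
1. the clamp is swung over centre and locked on the board, its pad pressing on it, with the board in place (value of joint clamp above 1.52 rad and contact force between clamp_pad and board above 2 N and horizontal distance between board and jig below 0.012 m and angle between board's own z axis and vertical below 0.05 rad), for 0.3 s.
2. all three offcuts lie in the tray while the clamp is still locked on the board (x of offcut0 in the frame of jig_tray between -0.066 and 0.066 m and y of offcut0 in the frame of jig_tray between -0.064 and 0.064 m and z of each of offcut0, offcut1, offcut2 in the frame of jig_tray below 0.04 m and x of offcut1 in the frame of jig_tray between -0.066 and 0.066 m and y of offcut1 in the frame of jig_tray between -0.064 and 0.064 m and x of offcut2 in the frame of jig_tray between -0.066 and 0.066 m and y of offcut2 in the frame of jig_tray between -0.064 and 0.064 m and value of joint clamp above 1.52 rad and contact force between clamp_pad and board above 2 N), for 0.2 s.
3. the scraper stands upright on the bench, let go, clear of the jig, while the clamp is still locked (height (world z) of scraper below 0.008 m and angle between scraper's own z axis and vertical below 0.1 rad and horizontal distance between scraper and jig_tray above 0.12 m and contact force between the fingers and scraper below 0.1 N and linear speed of scraper below 0.02 m/s and value of joint clamp above 1.52 rad), for 0.2 s.
At the end, for the whole second after the job is handed in: Clamp handle at rest within 0.3 rad of fully open; all three offcuts at rest in the tray; board flat in the jig, within 12 mm of its place; scraper upright (within 0.1 rad) on the bench, let go, its centre more than 120 mm from the tray's centre (value of joint clamp below 0.3 rad and velocity of joint clamp between -0.1 and 0.1 rad/s and x of offcut0 in the frame of jig_tray between -0.066 and 0.066 m and y of offcut0 in the frame of jig_tray between -0.064 and 0.064 m and z of each of offcut0, offcut1, offcut2 in the frame of jig_tray below 0.04 m and x of offcut1 in the frame of jig_tray between -0.066 and 0.066 m and y of offcut1 in the frame of jig_tray between -0.064 and 0.064 m and x of offcut2 in the frame of jig_tray between -0.066 and 0.066 m and y of offcut2 in the frame of jig_tray between -0.064 and 0.064 m and horizontal distance between board and jig below 0.012 m and angle between board's own z axis and vertical below 0.05 rad and linear speed of each of board, scraper, offcut0, offcut1, offcut2 below 0.02 m/s and height (world z) of scraper below 0.008 m and angle between scraper's own z axis and vertical below 0.1 rad and horizontal distance between scraper and jig_tray above 0.12 m and contact force between the fingers and scraper below 0.1 N); the robot touches nothing.
It fails at once if the fingers push an offcut (contact force between the fingers and offcut0 above 0.5 N or contact force between the fingers and offcut1 above 0.5 N or contact force between the fingers and offcut2 above 0.5 N).
It fails at once if the board is shifted more than 12 mm from its place in the jig (horizontal distance between board and jig above 0.012 m).
It fails at once if another thing on the bench is moved more than 30 mm (distance of any of glue, mug, screwdriver, hammer, jar, tape, spare_board from where it was at the start of the episode above 0.03 m).
It also fails if it takes over 72 s, if anything falls off the work surface, if the arm or the gripper's body presses on something with over 40 N, if the wrist force passes 120 N, or if a joint passes its speed limit or range.

ROBOT

A 6-joint arm with a two-finger parallel gripper is mounted at the origin on the work surface. World frame = base frame: x ahead of the robot, y to its left, z up, the work surface at z = 0. Lengths are in m, angles in rad, forces in N, time in s.
With the tool pointing down it reaches from about 0.3 to 0.875 m from the base axis. Payload 6.4 kg.
Tool frame: the origin (TCP) lies at the very end of the fingers, on their centre line; the grasp point (between the pads) lies 19 mm behind it; x points along the fingers, y is the direction in which the jaws open and shut, and the axes are right-handed (so a half turn about x gives the same grasp; the last joint's range is limited). The gripper opens to 88 mm and grips with 3 to 60 N. Pads are 18 mm wide; open, the fingers measure 123 mm over their backs; the gripper's body (75 mm by 187 mm) begins 45 mm behind the grasp point.
Start: joints at [-1.502, 0.181, 1.607, -0, 1.354, -0.206], TCP at [0.156, -0.553, 0.239] pointing down, gripper open.
Joint ranges: [-2.99, 2.99], [-0.89, 2.07], [0.3, 2.58], [-1.14, 4.28], [0, 2.63], [-3.12, 3.12]. Speed limits (rad/s): [2.57, 2.57, 3.01, 3.14, 3.14, 3.14].

INTERFACE

Orientations are given as a unit quaternion [w, x, y, z].
In Python, from plant import env, cams, workorder gives the robot as it stands.
- The arm moves only by the tool apply_moves, never from a script. Its argument "deltas" is a list of rows, each an object of numbers: "tx", "ty", "tz": the shift along the world's x, y, z in m; "rx", "ry", "rz": the turn, a rotation vector about the world's x, y, z in rad; "jaw": the finger opening in m, from 0 to 0.0881. A call has 1 to 5 rows; each row is the pose to reach, as a shift and turn from the pose commanded when the call began; what a row does not reach only later rows make up. A row lasts 1/8 s, in which the tool goes at most 62.5 mm and 10.7 degrees, less where a joint would pass 70% of its speed; a pose out of reach is approached as far as the arm can. A call with a gripper value outside its range is refused whole. The fingers move at their own pace and stop on an object; "grip_force" is the grip in N (left out, the last holds). Time passes only in rows, so rows that repeat a pose let the fingers close. It gives the time, the measured TCP pose, the force and the opening at its end, in the units of the state.
- env.observe(): the state, without advancing time (a new reading comes with each control period).
- cams.capture(name): name is "scene" or "side" or "wrist"; returns the picture (420x560x3 uint8, red, green, blue); there is no depth.
- cams.camera_info(name): a dict with "fov_y" (degrees; the focal length in pixels is half the picture's height over the tangent of half this angle, whatever the lens; pixels are square), "cx", "cy" (the principal point, pixels), "dist_coeffs" ([k1, k2, p1, p2, k3] as OpenCV has them; the pictures are not rectified), "rvec" (rotation vector, rad) and "tvec" (3), from world to camera coordinates, as OpenCV has them; the wrist camera has in their place "tool_from_camera" (4x4, takes a point from camera to tool coordinates, whose origin is the TCP and whose axes are the tool frame's). Camera axes: x right, y down, z forward; pixel columns grow to the right and rows downward; lengths in m; the calibration is good to about 2 mm. A picture is of the moment at which its call begins: read the wrist's pose just before it. camera_info takes no time and is no camera call.
- workorder.sign_off(): hands the job in, once; it reports no verdict.
The state is a dict: "clock": time; "joints": joint angles; "qvel": joint speeds; "tau": joint torques, N m; "position": TCP position; "ee_rot": TCP orientation; "force": force on the tool from outside, world axes, zero at the start; "torque": the same for the moment, N m; "width": opening from 0.0 (shut) to 1.0 (fully open).
Only numpy, scipy, OpenCV 4.12 (cv2) and the standard library are available. Lean on these libraries where they do the work, as an engineer would, in place of code of your own. Each camera call takes 0.05 s, during which the arm holds its last target. There are 200 camera calls.

## Working session

There is one attempt and no reset: what is moved stays moved. The work goes in short steps, Python scripts to look and compute and a tool call to move; the robot and the scene stay as the last step left them, time stands still between calls to the robot, and variables do not carry over. Pictures are saved under pics/ and viewed, about 8 in all and at most 12, crops included, and the job is handed in when it is done.

Besides the shell and the picture viewer there is one more tool, called after "Request:" as name(argument=value, ...) on one line, values as JSON. apply_moves: Moves the arm, as the interface text tells. Its arguments: {"type":"object","properties":{"deltas":{"type":"array","items":{"type":"object","properties":{"tx":{"type":"number"},"ty":{"type":"number"},"tz":{"type":"number"},"rx":{"type":"number"},"ry":{"type":"number"},"rz":{"type":"number"},"jaw":{"type":"number"}}}},"grip_force":{"type":"number"}},"required":["deltas"]}

```bash
mkdir -p pics; ls; python3 - <<'E'
from plant import env,cams,workorder
import cv2
print(env.observe())
for n in ["scene","side","wrist"]:
    print(n,cams.camera_info(n))
a=cams.capture("scene");b=cams.capture("side")
cv2.imwrite("pics/scene0.png",a[:,:,::-1]);cv2.imwrite("pics/side0.png",b[:,:,::-1])
E
```

```text
pics
{'clock': 0.0, 'joints': array([-1.50226968e+00,  1.81530361e-01,  1.60796725e+00, -4.52548065e-06,
        1.35379091e+00, -2.06266696e-01]), 'qvel': array([ 0.0002663 ,  0.00012205,  0.00038817, -0.00072937, -0.00224944,
       -0.00066163]), 'tau': array([ 2.30844642e-03, -4.33872056e+01, -3.41842318e+01,  7.04001007e-02,
        3.85916862e-02, -1.30662042e-04]), 'position': array([ 0.15602293, -0.55289089,  0.23783584]), 'ee_rot': array([ 0.09625077,  0.70048235,  0.0974473 , -0.70040295]), 'force': array([-0.5500185 ,  0.5777222 ,  0.31296337]), 'torque': array([-0.00788698, -0.05720164, -0.00453171]), 'width': 0.9985349388609057}
scene {'fov_y': 46.59726560679329, 'cx': 277.05670830122517, 'cy': 205.1129830854046, 'dist_coeffs': array([-0.13625019,  0.        ,  0.        ,  0.        ,  0.        ]), 'rvec': array([ 2.08366722,  1.12011223, -0.50326127]), 'tvec': array([-0.33293924, -0.1941584 ,  1.54354264])}
side {'fov_y': 42.74310805741309, 'cx': 283.7622712894822, 'cy': 206.148521628718, 'dist_coeffs': array([-0.20217482,  0.        ,  0.        ,  0.        ,  0.        ]), 'rvec': array([ 0.98884984, -2.40796569,  1.109205  ]), 'tvec': array([0.40847953, 0.29770472, 1.26311588])}
wrist {'fov_y': 65.28251291632714, 'cx': 282.6882715293525, 'cy': 207.16734521944008, 'dist_coeffs': array([-0.0256336,  0.       ,  0.       ,  0.       ,  0.       ]), 'tool_from_camera': array([[ 2.81178356e-04, -2.87772237e-01,  9.57698836e-01,
        -1.45567566e-01],
       [ 9.99999421e-01, -9.13481907e-04, -5.68083519e-04,
         3.14794314e-04],
       [ 1.03831922e-03,  9.57698442e-01,  2.87771814e-01,
        -7.42433365e-02],
       [ 0.00000000e+00,  0.00000000e+00,  0.00000000e+00,
         1.00000000e+00]])}
```

View pics/scene0.png

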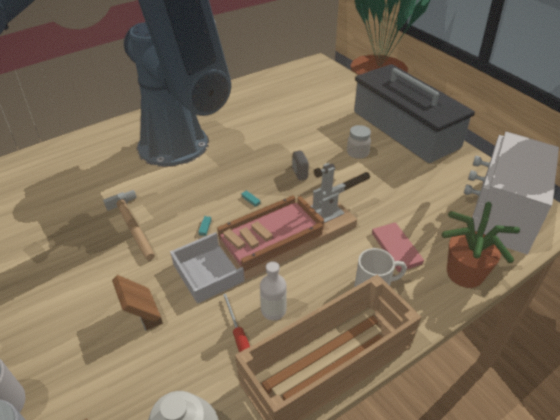

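View pics/side0.png

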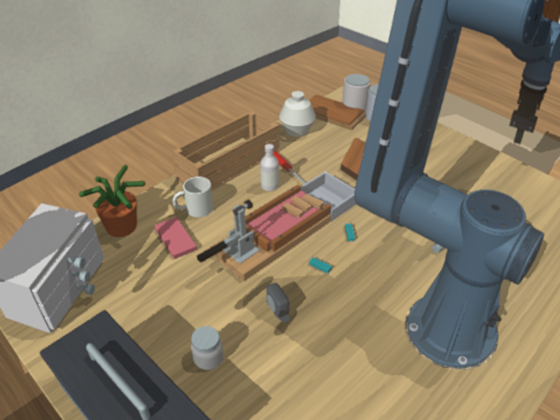

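The scene view shows the jig with the board at about (270,232), the clamp at (330,190), the handle open towards (368,178), the tray at (207,265), and the scraper at (137,300). The glue bottle (273,295) stands beside the jig, and the turquoise look-alikes are at (205,225) and (251,198). The side view shows the same layout from the other side.

```bash
cat > h.py <<'E'
import numpy as np, cv2
from scipy.spatial.transform import Rotation as R
from plant import env,cams,workorder
def cam(n,obs=None):
    i=cams.camera_info(n); f=210/np.tan(np.radians(i['fov_y']/2))
    K=np.array([[f,0,i['cx']],[0,f,i['cy']],[0,0,1]]); d=np.array(i['dist_coeffs'])
    if n=='wrist':
        o=obs or env.observe(); q=o['ee_rot']; T=np.eye(4)
        T[:3,:3]=R.from_quat([q[1],q[2],q[3],q[0]]).as_matrix(); T[:3,3]=o['position']
        M=np.linalg.inv(T@i['tool_from_camera']); return K,d,M[:3,:3],M[:3,3]
    return K,d,R.from_rotvec(i['rvec']).as_matrix(),np.array(i['tvec'])
def rays(c,uv):
    K,d,Rm,t=c; u=cv2.undistortPoints(np.array(uv,float).reshape(-1,1,2),K,d).reshape(-1,2)
    return -Rm.T@t,(np.c_[u,np.ones(len(u))]@Rm)
def plane(c,uv,z):
    o,v=rays(c,uv); return (o+v*((z-o[2])/v[:,2])[:,None])[:,:2]
def proj(c,X):
    K,d,Rm,t=c; return cv2.projectPoints(np.array(X,float).reshape(-1,3),R.from_matrix(Rm).as_rotvec(),t,K,d)[0].reshape(-1,2)
def tri(c1,uv1,c2,uv2):
    o1,v1=rays(c1,[uv1]);o2,v2=rays(c2,[uv2]);v1=v1[0];v2=v2[0]
    s=np.linalg.lstsq(np.c_[v1,-v2],o2-o1,rcond=None)[0]; a=o1+s[0]*v1;b=o2+s[1]*v2
    return (a+b)/2,np.linalg.norm(a-b)
E
python3 - <<'E'
from h import *
np.set_printoptions(precision=3,suppress=True)
s=cam('scene')
names={'tray':((207,270),.004),'boardc':((272,232),.05),'jig end':((354,216),.03),'trayfar':((174,265),.045),'clampbase':((330,210),.03),'handle tip':((367,177),.09),
'scr base':((150,325),0),'scr top':((120,280),.1),'glue':((273,312),0),'mug':((375,283),0),'turq1':((205,226),0),'turq2':((251,199),0),'hammer head':((121,200),.01),'hammer end':((147,252),.01),'sd':((228,298),.01),'sd2':((246,350),.01),'tape':((301,175),0),'jar':((360,150),0),'spare':((398,245),.01)}
for k,(p,z) in names.items(): print(k,plane(s,[p],z)[0])
E
```

```text
tray [ 0.528 -0.148]
boardc [0.546 0.026]
jig end [0.598 0.243]
trayfar [ 0.506 -0.217]
clampbase [0.546 0.205]
handle tip [0.548 0.321]
scr base [ 0.596 -0.324]
scr top [ 0.53  -0.345]
glue [ 0.713 -0.081]
mug [0.778 0.161]
turq1 [ 0.389 -0.082]
turq2 [0.365 0.073]
hammer head [ 0.177 -0.235]
hammer end [ 0.4   -0.248]
sd [ 0.632 -0.148]
sd2 [ 0.768 -0.182]
tape [0.356 0.248]
jar [0.356 0.474]
spare [0.725 0.282]
```

```bash
python3 - <<'E'
import cv2
a=cv2.imread("pics/scene0.png")[170:340,90:390]
b=cv2.imread("pics/side0.png")[130:290,190:400]
import numpy as np
cv2.imwrite("pics/crop0.png",np.vstack([cv2.resize(a,(600,340),interpolation=3)[:, :],cv2.resize(b,(600,457)[:2],interpolation=3)[:260]]))
E
python3 - <<'E'
from h import *
np.set_printoptions(precision=3,suppress=True)
q=env.observe()['ee_rot'];print(R.from_quat([q[1],q[2],q[3],q[0]]).as_matrix())
c=cam('wrist');o,v=rays(c,[(280,210)]);print(o,v)
E
```

```text
[[-0.     0.271 -0.962]
 [ 0.002 -0.962 -0.271]
 [-1.    -0.002 -0.   ]]
[ 0.228 -0.533  0.384] [[-0.287 -0.07  -0.955]]
```

Request:
apply_moves(deltas=[{"tx": 0.03, "ty": 0.05, "tz": 0.02}, {"tx": 0.06, "ty": 0.1, "tz": 0.04}, {"tx": 0.09, "ty": 0.15, "tz": 0.06}, {"tx": 0.12, "ty": 0.2, "tz": 0.08}, {"tx": 0.15, "ty": 0.25, "tz": 0.1}])

```text
invalid input
```

View pics/crop0.png

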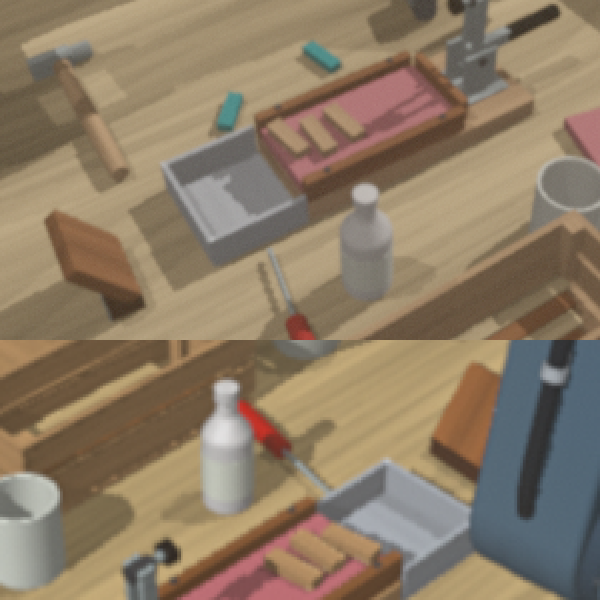

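The crop shows three offcuts on the tray side of the board, the handle open, and the hand board leaning to the left (towards the hammer).

Request:
apply_moves(deltas=[{"tx": 0.03, "ty": 0.05, "tz": 0.02, "rx": 0, "ry": 0, "rz": 0, "jaw": 0.088}, {"tx": 0.06, "ty": 0.1, "tz": 0.04, "rx": 0, "ry": 0, "rz": 0, "jaw": 0.088}, {"tx": 0.09, "ty": 0.15, "tz": 0.06, "rx": 0, "ry": 0, "rz": 0, "jaw": 0.088}, {"tx": 0.12, "ty": 0.2, "tz": 0.08, "rx": 0, "ry": 0, "rz": 0, "jaw": 0.088}, {"tx": 0.15, "ty": 0.25, "tz": 0.1, "rx": 0, "ry": 0, "rz": 0, "jaw": 0.088}], grip_force=20)

```text
clock: 0.72
position: [0.3065, -0.3016, 0.3391]
ee_rot: [0.097, 0.701, 0.097, -0.7]
force: [-0.3, -0.2, 0.6]
width: 0.995
```

Request:
apply_moves(deltas=[{"tx": 0.05, "ty": 0.035, "tz": 0.01}, {"tx": 0.1, "ty": 0.07, "tz": 0.02}, {"tx": 0.15, "ty": 0.11, "tz": 0.03}, {"tx": 0.2, "ty": 0.145, "tz": 0.04}, {"tx": 0.25, "ty": 0.18, "tz": 0.05}])

```text
invalid input
```

Request:
apply_moves(deltas=[{"tx": 0.03, "ty": 0.04, "tz": 0.02}, {"tx": 0.03, "ty": 0.04, "tz": 0.03}, {"tx": 0.03, "ty": 0.04, "tz": 0.03}])

```text
invalid input
```

```bash
python3 - <<'E'
from h import *
np.set_printoptions(precision=4,suppress=True)
o=env.observe();a=cams.capture("wrist");print(o['position'],o['joints'])
cv2.imwrite("pics/w1.png",a[:,:,::-1]); np.savez('w1.npz',pos=o['position'],q=o['ee_rot'])
E
```

```text
[ 0.3065 -0.3016  0.3391] [-1.0549 -0.2308  1.8093  0.0002  1.5633  0.2417]
```

View pics/w1.png

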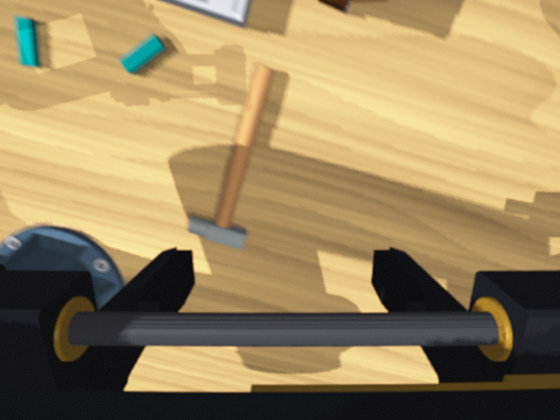

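The wrist picture shows only the hammer and the turquoise pieces. Rows need all seven fields, so those two moves were refused. I'll continue to the viewing pose.

Request:
apply_moves(deltas=[{"tx": 0.035, "ty": 0.048, "tz": 0.015, "rx": 0, "ry": 0, "rz": 0, "jaw": 0.088}, {"tx": 0.07, "ty": 0.096, "tz": 0.03, "rx": 0, "ry": 0, "rz": 0, "jaw": 0.088}, {"tx": 0.105, "ty": 0.144, "tz": 0.045, "rx": 0, "ry": 0, "rz": 0, "jaw": 0.088}, {"tx": 0.14, "ty": 0.192, "tz": 0.06, "rx": 0, "ry": 0, "rz": 0, "jaw": 0.088}, {"tx": 0.18, "ty": 0.235, "tz": 0.075, "rx": 0, "ry": 0, "rz": 0, "jaw": 0.088}], grip_force=20)

```text
clock: 1.4
position: [0.4868, -0.0667, 0.4141]
ee_rot: [0.097, 0.7, 0.097, -0.7]
force: [0.3, -1.2, 0.7]
width: 0.998
```

Request:
apply_moves(deltas=[{"tx": 0.0, "ty": 0.02, "tz": 0.01, "rx": 0, "ry": 0, "rz": 0.0, "jaw": 0.088}, {"tx": 0.0, "ty": 0.02, "tz": 0.01, "rx": 0, "ry": 0, "rz": 0.0, "jaw": 0.088}], grip_force=20)

```text
clock: 1.65
position: [0.4864, -0.0475, 0.4239]
ee_rot: [0.098, 0.7, 0.098, -0.7]
force: [0.3, 0.5, -0.9]
width: 0.998
```

```bash
python3 - <<'E'
from h import *
np.set_printoptions(precision=4,suppress=True)
o=env.observe();a=cams.capture("wrist");print(o['position'],o['joints'],o['qvel'])
cv2.imwrite("pics/w2.png",a[:,:,::-1]); np.savez('w2.npz',pos=o['position'],q=o['ee_rot'])
E
```

```text
[ 0.4864 -0.0475  0.4239] [-0.3407 -0.108   1.5402 -0.0001  1.7087  0.9524] [-0.0463 -0.0004  0.0288 -0.0138 -0.011  -0.0185]
```

View pics/w2.png

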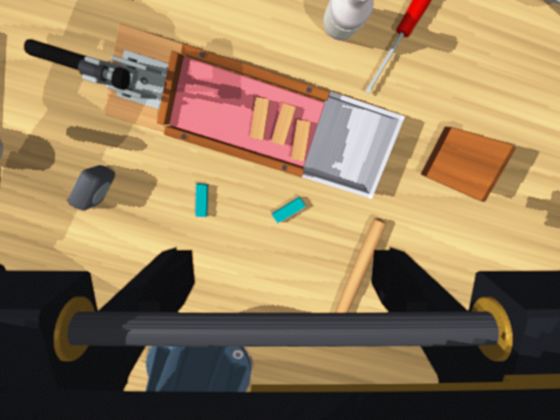

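The picture is clear. The fence top corners are near (181,46), (166,132), (303,172) and (330,97). The handle tip is at (27,45), the clamp head at (120,78), the tray's far corners at (403,116) and (372,195), and the scraper's hand board has corners at (450,127), (513,147), (478,200) and (423,165). Next I'll fit the jig and triangulate the scraper.

```bash
cat >> h.py <<'E'
def saved(n):
    z=np.load(n); return cam('wrist',{'position':z['pos'],'ee_rot':z['q']})
def fit2(src,dst):  # rigid 2D src->dst
    a=src-src.mean(0);b=dst-dst.mean(0);th=np.arctan2((a[:,0]*b[:,1]-a[:,1]*b[:,0]).sum(),(a*b).sum())
    c,s=np.cos(th),np.sin(th);M=np.array([[c,-s],[s,c]]);return th,dst.mean(0)-M@src.mean(0),M
E
python3 - <<'E'
from h import *
np.set_printoptions(precision=4,suppress=True)
w=saved('w2.npz');s=cam('scene');print('scene cam',-s[2].T@s[3])
im=cv2.imread('pics/w2.png');hsv=cv2.cvtColor(im,cv2.COLOR_BGR2HSV)
pink=cv2.inRange(hsv,(165,60,120),(180,255,255))|cv2.inRange(hsv,(0,60,200),(4,140,255))
pink[:, :150]=0
cs,_=cv2.findContours(pink,0,2);c=max(cs,key=cv2.contourArea);print('pink',cv2.minAreaRect(c),cv2.boxPoints(cv2.minAreaRect(c)).tolist())
br=hsv[165,465];print('brown hsv',br)
m=cv2.inRange(hsv,(0,110,60),(16,255,230));m[:, :405]=0;m[:110]=0;m[220:]=0
cs,_=cv2.findContours(m,0,2);c=max(cs,key=cv2.contourArea);print(cv2.contourArea(c),cv2.approxPolyDP(c,3,True).reshape(-1,2).tolist())
i2=cv2.imread('pics/scene0.png');h2=cv2.cvtColor(i2,cv2.COLOR_BGR2HSV);print(h2[290,125])
m=cv2.inRange(h2,(0,110,30),(14,255,160));m[:, 170:]=0;m[:265]=0;m[335:]=0;m[:,:105]=0
cs,_=cv2.findContours(m,0,2);c=max(cs,key=cv2.contourArea);print(cv2.contourArea(c),cv2.approxPolyDP(c,2.5,True).reshape(-1,2).tolist())
# jig
px=np.array([(181,46),(328,96),(166,132),(303,173)],float)
mod=np.array([(.067,.111),(.067,-.111),(-.067,.111),(-.067,-.111)])
W=plane(w,px,.064);th,t,M=fit2(mod,W);print('jig',th,t);print(W-(mod@M.T+t))
print('tray corners',(plane(w,[(403,116),(372,195)],.045)-t)@M)
print('tip',(plane(w,[(26,45)],.092)-t)@M)
cr=im[15:215,10:530];cv2.imwrite('pics/crop2.png',cv2.resize(cr,(800,308),interpolation=cv2.INTER_CUBIC))
big=np.vstack([cv2.resize(im[100:220,400:540],None,fx=3.5,fy=3.5,interpolation=2)[:, :490], ])
sc=cv2.resize(i2[262:342,95:180],None,fx=3.5,fy=3.5,interpolation=2);pad=np.zeros((420,sc.shape[1],3),np.uint8);pad[:280]=sc
cv2.imwrite('pics/scr.png',np.hstack([big,pad]))
E
```

```text
scene cam [ 1.2487 -0.414   0.8946]
pink ((243.80355834960938, 112.3736572265625), (147.36273193359375, 68.64088439941406), 18.004159927368164) [[163.12210083007812, 122.23968505859375], [184.33804321289062, 56.959869384765625], [324.4850158691406, 102.50762939453125], [303.2690734863281, 167.78744506835938]]
brown hsv [ 13 188 183]
4254.0 [[444, 127], [421, 174], [483, 201], [515, 147]]
[ 13 128 132]
1093.0 [[117, 276], [113, 281], [123, 309], [130, 311], [131, 308], [133, 313], [157, 320], [159, 313], [149, 291]]
jig -0.02074955128036663 [0.5369 0.0243]
[[-0.0046  0.0005]
 [-0.0078  0.0017]
 [ 0.0058 -0.0033]
 [ 0.0066  0.0011]]
tray corners [[ 0.0673 -0.2325]
 [-0.065  -0.2326]]
tip [[0.0022 0.3054]]
```

View pics/scr.png

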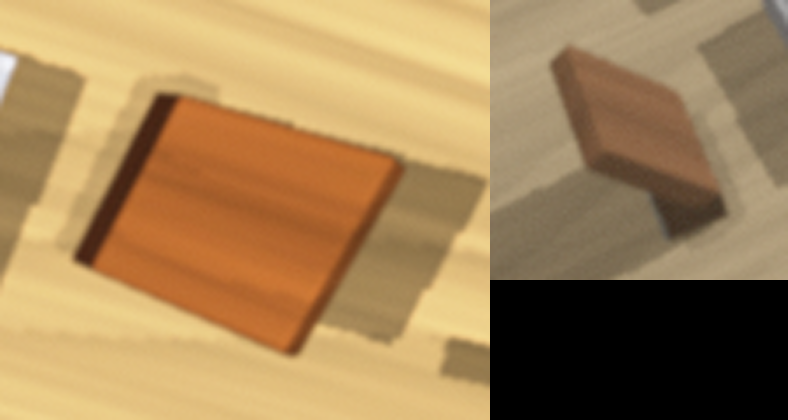

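The crop shows that the hand board leans to the right in the wrist view, towards world -y, with its steel face that way too. The dark left strip from (421,174) to (444,127) is the rear of the sole, and the right edge from (516,146) to (486,201) is the top of the hand board.

```bash
python3 - <<'E'
from h import *
np.set_printoptions(precision=4,suppress=True)
w=saved('w2.npz');s=cam('scene')
B=plane(w,[(421.4,174.3),(444.3,126.6)],0.0);T=plane(w,[(485.7,201.4),(515.7,146.3)],.0945)
src=np.array([(-.045,.018),(.045,.018),(-.045,-.0536),(.045,-.0536)]);dst=np.vstack([B,T])
th,t,M=fit2(src,dst);print('scraper',th,t);print(dst-(src@M.T+t))
g=M@np.array([0,.008-.066*.5736])+t;print('grip',g)
# check in scene: project hand-board corners
def P(x,y,z): a=M@np.array([x,y])+t; return [a[0],a[1],z]
print(proj(s,[P(-.045,-.0536,.0945),P(.045,-.0536,.0945),P(-.045,-.037,.106),P(.045,-.037,.106),P(.045,.018,0),P(.045,-.024,0)]))
# jig pose check
jt=np.array([.5372,.0255]);jy=-.0207;c_,s_=np.cos(jy),np.sin(jy);J=np.array([[c_,-s_],[s_,c_]])
def G(x,y,z): a=J@np.array([x,y])+jt; return [a[0],a[1],z]
print('pivot',G(0,.165,.085),'grip0',G(0,.265,.09))
im=cv2.imread('pics/w2.png');i2=cv2.imread('pics/scene0.png')
pts=[G(x,y,z) for x,y,z in [(.067,.111,.064),(.067,-.111,.064),(-.067,.111,.064),(-.067,-.111,.064),(.053,-.111,.064),(-.053,-.111,.064),(.069,.22,.03),(-.069,.22,.03),(0,.303,.092),(0,.265,.09)]]
for c,I in ((w,im),(s,i2)):
    for p in proj(c,pts): cv2.circle(I,tuple(int(round(v*8)) for v in p),12,(0,255,0),-1,shift=3)
o=np.vstack([cv2.resize(im[10:210,10:420],None,fx=1.9,fy=1.9)[:, :779],cv2.resize(i2[165:305,165:385],None,fx=1.5,fy=1.5)[:, :330].copy() if 0 else cv2.copyMakeBorder(cv2.resize(i2[165:280,165:385],None,fx=1.8,fy=1.8),0,0,0,779-396,0)])
cv2.imwrite('pics/chk.png',o);print(o.shape)
pink=None
# offcuts positions
hsv=cv2.cvtColor(cv2.imread('pics/w2.png'),cv2.COLOR_BGR2HSV);m=cv2.inRange(hsv,(10,50,150),(25,255,255));m[:, :245]=0;m[:,315:]=0;m[:90]=0;m[163:]=0
for c in cv2.findContours(m,0,2)[0]:
    if cv2.contourArea(c)>100:
        r=cv2.minAreaRect(c);q=plane(w,cv2.boxPoints(r),.064);print(((q-jt)@J).round(3).tolist())
E
```

```text
scraper -0.06874963397757634 [ 0.5615 -0.3124]
[[ 0.0011 -0.0023]
 [-0.0013 -0.002 ]
 [ 0.0009  0.0021]
 [-0.0007  0.0022]]
grip [ 0.5595 -0.3422]
[[109.9664 280.0807]
 [121.9959 310.7791]
 [116.1465 273.719 ]
 [128.5685 304.1713]
 [163.3836 323.2646]
 [145.2374 331.0254]]
pivot [np.float64(0.5406152560872933), np.float64(0.19046465083725728), 0.085] grip0 [np.float64(0.5426851082614104), np.float64(0.2904432271022617), 0.09]
(587, 779, 3)
[[-0.056, -0.016], [-0.04, -0.066], [-0.055, -0.07], [-0.071, -0.02]]
[[-0.045, -0.085], [0.014, -0.077], [0.017, -0.097], [-0.042, -0.107]]
[[-0.028, -0.049], [0.03, -0.05], [0.031, -0.07], [-0.028, -0.069]]
[[-0.033, -0.016], [0.027, -0.009], [0.03, -0.029], [-0.03, -0.037]]
```

View pics/chk.png

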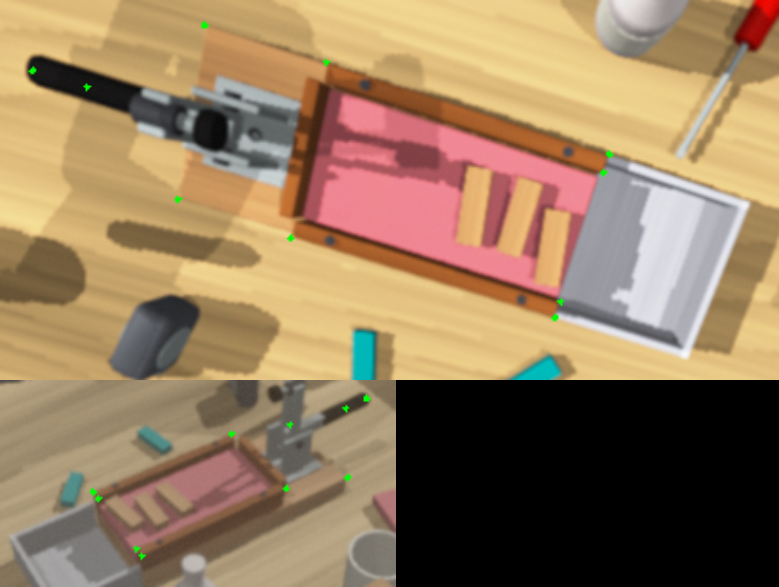

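The model points land on the fence corners, the handle tip and the grip in both views. So the jig is at (0.537, 0.0255) with yaw -0.021, and the scraper at (0.5615, -0.312) with yaw -0.069. Next I'll go to the clamp handle.

Request:
apply_moves(deltas=[{"tx": 0.011, "ty": 0.055, "tz": -0.02, "rx": 0, "ry": 0, "rz": 0.18, "jaw": 0.088}, {"tx": 0.022, "ty": 0.11, "tz": -0.04, "rx": 0, "ry": 0, "rz": 0.36, "jaw": 0.088}, {"tx": 0.034, "ty": 0.165, "tz": -0.06, "rx": 0, "ry": 0, "rz": 0.54, "jaw": 0.088}, {"tx": 0.045, "ty": 0.22, "tz": -0.08, "rx": 0, "ry": 0, "rz": 0.72, "jaw": 0.088}, {"tx": 0.056, "ty": 0.275, "tz": -0.1, "rx": 0, "ry": 0, "rz": 0.9, "jaw": 0.088}], grip_force=20)

```text
clock: 2.33
position: [0.5425, 0.2264, 0.3223]
ee_rot: [-0.393, -0.588, -0.393, 0.588]
force: [0.3, -1.0, 0.5]
width: 0.996
```

Request:
apply_moves(deltas=[{"tx": 0, "ty": 0.03, "tz": -0.05, "rx": 0, "ry": 0, "rz": 0.18, "jaw": 0.06}, {"tx": 0, "ty": 0.063, "tz": -0.1, "rx": 0, "ry": 0, "rz": 0.36, "jaw": 0.06}, {"tx": 0, "ty": 0.063, "tz": -0.14, "rx": 0, "ry": 0, "rz": 0.376, "jaw": 0.06}, {"tx": 0, "ty": 0.063, "tz": -0.14, "rx": 0, "ry": 0, "rz": 0.376, "jaw": 0.06}], grip_force=20)

```text
clock: 2.82
position: [0.5396, 0.2873, 0.1792]
ee_rot: [-0.493, -0.502, -0.496, 0.508]
force: [0.1, -0.0, 0.3]
width: 0.683
```

```bash
python3 - <<'E'
from h import *
np.set_printoptions(precision=4,suppress=True)
o=env.observe();a=cams.capture("side");print(o['position'],o['ee_rot'],o['joints'])
cv2.imwrite("pics/side1.png",a[:,:,::-1])
cv2.imwrite("pics/side1c.png",cv2.resize(a[120:320,150:370,::-1],None,fx=2.5,fy=2.5))
E
```

```text
[0.5396 0.2873 0.1792] [-0.4933 -0.5024 -0.4959  0.5082] [ 0.2956  0.3224  1.5585 -0.0004  1.2697  0.3172]
```

View pics/side1c.png

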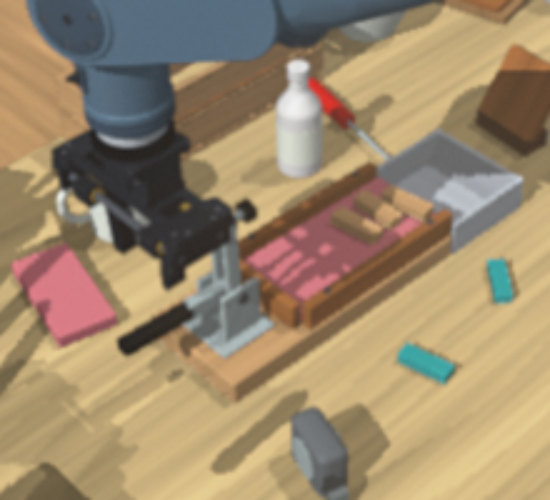

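The side view shows the gripper straddling the line of the handle, with the handle grip below it at (155,330) and the arm clear. Now I'll descend and close.

Request:
apply_moves(deltas=[{"tx": 0.003, "ty": 0.003, "tz": -0.05, "rx": 0, "ry": 0, "rz": 0, "jaw": 0.06}, {"tx": 0.003, "ty": 0.003, "tz": -0.108, "rx": 0, "ry": 0, "rz": 0, "jaw": 0.06}, {"tx": 0.003, "ty": 0.003, "tz": -0.108, "rx": 0, "ry": 0, "rz": 0, "jaw": 0.06}, {"tx": 0.003, "ty": 0.003, "tz": -0.108, "rx": 0, "ry": 0, "rz": 0, "jaw": 0.01}, {"tx": 0.003, "ty": 0.003, "tz": -0.108, "rx": 0, "ry": 0, "rz": 0, "jaw": 0.01}], grip_force=20)

```text
clock: 3.5
position: [0.5477, 0.2931, 0.0797]
ee_rot: [0.496, 0.507, 0.494, -0.503]
force: [1.0, -0.9, -0.5]
width: 0.476
```

Request:
apply_moves(deltas=[{"tx": 0, "ty": 0, "tz": 0, "rx": 0, "ry": 0, "rz": 0, "jaw": 0.01}, {"tx": 0, "ty": 0, "tz": 0, "rx": 0, "ry": 0, "rz": 0, "jaw": 0.01}, {"tx": 0, "ty": 0, "tz": 0, "rx": 0, "ry": 0, "rz": 0, "jaw": 0.01}], grip_force=20)

```text
clock: 3.88
position: [0.5437, 0.2929, 0.0768]
ee_rot: [-0.494, -0.504, -0.496, 0.506]
force: [-7.7, -1.4, 10.2]
width: 0.24
```

```bash
python3 - <<'E'
import numpy as np
def tcp(p,th,r=.1024): return np.array([r*np.cos(p+.05)+.019*np.sin(th), r*np.sin(p+.05)-.019*np.cos(th)])
t0=tcp(0,0)
base=t0
for i,p in enumerate([.2,.4,.6,.8,1.0,1.2,1.4,1.55,1.63]):
    if i==5: base=tcp(1.0,.5); 
    b0=0 if i<5 else .5
    d=tcp(p,p/2)-base; print(p,[round(float(v),4) for v in (.0207*d[0],d[0],d[1],p/2-b0,-.0207*(p/2-b0))])
E
```

```text
0.2 [-0.0, -0.0012, 0.0203, 0.1, -0.0021]
0.4 [-0.0001, -0.0063, 0.0398, 0.2, -0.0041]
0.6 [-0.0003, -0.0151, 0.0577, 0.3, -0.0062]
0.8 [-0.0006, -0.0273, 0.0733, 0.4, -0.0083]
1.0 [-0.0009, -0.0422, 0.086, 0.5, -0.0103]
1.2 [-0.0004, -0.017, 0.0093, 0.1, -0.0021]
1.4 [-0.0007, -0.0355, 0.015, 0.2, -0.0041]
1.55 [-0.001, -0.0498, 0.0166, 0.275, -0.0057]
1.63 [-0.0012, -0.0574, 0.0166, 0.315, -0.0065]
```

Request:
apply_moves(deltas=[{"tx": 0, "ty": -0.001, "tz": 0.02, "rx": 0.1, "ry": -0.002, "rz": 0, "jaw": 0.01}, {"tx": 0, "ty": -0.006, "tz": 0.04, "rx": 0.2, "ry": -0.004, "rz": 0, "jaw": 0.01}, {"tx": 0, "ty": -0.015, "tz": 0.058, "rx": 0.3, "ry": -0.006, "rz": 0, "jaw": 0.01}, {"tx": -0.001, "ty": -0.027, "tz": 0.073, "rx": 0.4, "ry": -0.008, "rz": 0, "jaw": 0.01}, {"tx": -0.001, "ty": -0.042, "tz": 0.086, "rx": 0.5, "ry": -0.01, "rz": 0, "jaw": 0.01}], grip_force=20)

```text
clock: 4.5
position: [0.5425, 0.2506, 0.1617]
ee_rot: [0.356, 0.614, 0.604, -0.364]
force: [-4.5, -2.2, -7.8]
width: 0.237
```

Request:
apply_moves(deltas=[{"tx": 0, "ty": -0.017, "tz": 0.009, "rx": 0.1, "ry": -0.002, "rz": 0, "jaw": 0.01}, {"tx": -0.001, "ty": -0.0355, "tz": 0.015, "rx": 0.2, "ry": -0.004, "rz": 0, "jaw": 0.01}, {"tx": -0.001, "ty": -0.05, "tz": 0.017, "rx": 0.275, "ry": -0.006, "rz": 0, "jaw": 0.01}, {"tx": -0.001, "ty": -0.0575, "tz": 0.017, "rx": 0.315, "ry": -0.007, "rz": 0, "jaw": 0.01}, {"tx": -0.001, "ty": -0.0575, "tz": 0.017, "rx": 0.315, "ry": -0.007, "rz": 0, "jaw": 0.01}], grip_force=20)

```text
clock: 5.12
position: [0.5411, 0.1926, 0.1787]
ee_rot: [0.257, 0.663, 0.652, -0.264]
force: [-9.6, -4.0, 5.5]
width: 0.244
```

Request:
apply_moves(deltas=[{"tx": 0, "ty": 0, "tz": 0, "rx": 0, "ry": 0, "rz": 0, "jaw": 0.07}, {"tx": 0, "ty": 0, "tz": 0, "rx": 0, "ry": 0, "rz": 0, "jaw": 0.07}, {"tx": 0, "ty": -0.015, "tz": 0.015, "rx": 0, "ry": 0, "rz": 0, "jaw": 0.07}, {"tx": 0, "ty": -0.055, "tz": 0.055, "rx": 0, "ry": 0, "rz": 0, "jaw": 0.07}, {"tx": 0, "ty": -0.095, "tz": 0.095, "rx": 0, "ry": 0, "rz": 0, "jaw": 0.07}], grip_force=20)

```text
clock: 5.75
position: [0.5428, 0.0976, 0.2748]
ee_rot: [0.259, 0.664, 0.651, -0.263]
force: [0.3, 0.2, 0.3]
width: 0.776
```

```bash
python3 - <<'E'
from h import *
np.set_printoptions(precision=4,suppress=True)
o=env.observe();a=cams.capture("side");b=cams.capture("scene");print(o['position'],o['ee_rot'],o['force'],o['joints'])
cv2.imwrite("pics/l1.png",np.hstack([cv2.resize(a[120:300,180:360,::-1],None,fx=2.2,fy=2.2),cv2.resize(b[120:300,180:360,::-1],None,fx=2.2,fy=2.2)]))
jt=np.array([.5372,.0255]);jy=-.0207
G=lambda x,y,z:[jt[0]+x+.0207*y,jt[1]+y-.0207*x,z]
for n in('side','scene'):print(n,proj(cam(n),[G(0,.165-.138*np.sin(.08),.085+.138),G(0,.08,.085)]))
E
```

```text
[0.5428 0.0976 0.2748] [ 0.2586  0.6635  0.6509 -0.2632] [0.3463 0.2008 0.2772] [-0.4497  0.197   1.7193  0.724   1.6241 -0.5432]
side [[242.1444 190.8916]
 [265.325  218.8677]]
scene [[325.2755 152.109 ]
 [297.6347 207.3868]]
```

View pics/l1.png

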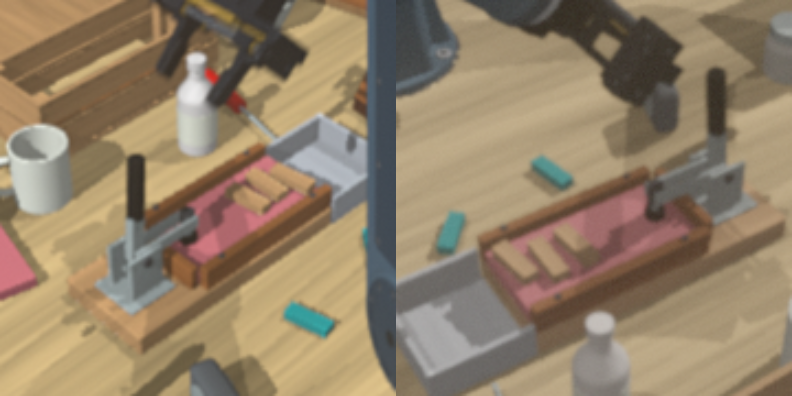

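The clamp is locked: the handle stands upright and the pad is on the board in both views. The offcuts and the look-alikes have not moved. Next is the scraper approach.

```bash
cat >> h.py <<'E'
def leanrot(yaw):
    M=np.array([[0,0,-1],[.5736,-.8192,0],[-.8192,-.5736,0]],float)
    return R.from_euler('z',yaw)*R.from_matrix(M)
def curR():
    o=env.observe();q=o['ee_rot'];return o['position'],R.from_quat([q[1],q[2],q[3],q[0]])
E
python3 - <<'E'
from h import *
np.set_printoptions(precision=4,suppress=True)
p,r=curR();T=leanrot(-.0687)
print('pre',(T*r.inv()).as_rotvec(),np.array([.5555,-.400,.161])-p)
E
```

```text
pre [-0.1047  1.0458 -1.2345] [ 0.0095 -0.4945 -0.1172]
```

Request:
apply_moves(deltas=[{"tx": 0.001, "ty": -0.049, "tz": 0, "rx": -0.0105, "ry": 0.1046, "rz": -0.1234, "jaw": 0.05}, {"tx": 0.002, "ty": -0.099, "tz": 0, "rx": -0.0209, "ry": 0.2092, "rz": -0.2469, "jaw": 0.05}, {"tx": 0.003, "ty": -0.148, "tz": 0, "rx": -0.0314, "ry": 0.3137, "rz": -0.3703, "jaw": 0.05}, {"tx": 0.004, "ty": -0.198, "tz": 0, "rx": -0.0419, "ry": 0.4183, "rz": -0.4938, "jaw": 0.05}, {"tx": 0.005, "ty": -0.247, "tz": 0, "rx": -0.0524, "ry": 0.5229, "rz": -0.6172, "jaw": 0.05}], grip_force=20)

```text
clock: 6.48
position: [0.5481, -0.1497, 0.273]
ee_rot: [0.008, 0.732, 0.456, -0.506]
force: [-0.4, -0.5, 0.0]
width: 0.566
```

Request:
apply_moves(deltas=[{"tx": 0.001, "ty": -0.049, "tz": 0, "rx": -0.0105, "ry": 0.1046, "rz": -0.1234, "jaw": 0.05}, {"tx": 0.002, "ty": -0.099, "tz": 0, "rx": -0.0209, "ry": 0.2092, "rz": -0.2469, "jaw": 0.05}, {"tx": 0.003, "ty": -0.148, "tz": 0, "rx": -0.0314, "ry": 0.3137, "rz": -0.3703, "jaw": 0.05}, {"tx": 0.004, "ty": -0.198, "tz": 0, "rx": -0.0419, "ry": 0.4183, "rz": -0.4938, "jaw": 0.05}, {"tx": 0.005, "ty": -0.247, "tz": 0, "rx": -0.0524, "ry": 0.5229, "rz": -0.6172, "jaw": 0.05}], grip_force=20)

```text
clock: 7.1
position: [0.5535, -0.3966, 0.2728]
ee_rot: [-0.242, 0.68, 0.189, -0.666]
force: [0.7, -0.2, -0.1]
width: 0.567
```

```bash
python3 - <<'E'
from h import *
np.set_printoptions(precision=4,suppress=True)
p,r=curR();T=leanrot(-.0687);o=env.observe();a=cams.capture('wrist')
cv2.imwrite('pics/w3.png',a[:,:,::-1]);np.savez('w3.npz',pos=o['position'],q=o['ee_rot'])
print(p,o['clock'],o['joints'],(T*r.inv()).as_rotvec(),'pre',np.array([.5555,-.400,.161])-p)
# predicted scraper hand-board top corners in this picture
w=cam('wrist',o);c,s=np.cos(-.0687),np.sin(-.0687);M=np.array([[c,-s],[s,c]])
P=lambda x,y,z:[*(M@np.array([x,y])+[.5615,-.3124]),z]
print(proj(w,[P(-.045,-.0536,.0945),P(.045,-.0536,.0945),P(-.045,-.037,.106),P(.045,-.037,.106)]))
E
```

```text
[ 0.5535 -0.3966  0.2728] 7.1 [-0.9678  0.6807  0.9724  0.4045  1.965   0.7469] [-0.0085 -0.0021  0.0089] pre [ 0.002  -0.0034 -0.1118]
[[360.5226 230.2518]
 [366.0314 139.3242]
 [340.4412 230.3557]
 [344.2862 139.4636]]
```

View pics/w3.png

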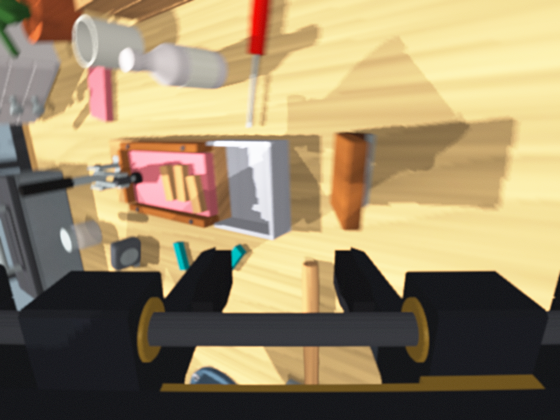

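The wrist view shows the hand board's end face at (335–365, 133–229), which matches the prediction of (340–366, 139–230). Now I'll go down along the lean and grip.

Request:
apply_moves(deltas=[{"tx": 0.002, "ty": -0.004, "tz": -0.056, "rx": -0.008, "ry": -0.002, "rz": 0.009, "jaw": 0.05}, {"tx": 0.002, "ty": -0.004, "tz": -0.112, "rx": -0.008, "ry": -0.002, "rz": 0.009, "jaw": 0.05}, {"tx": 0.003, "ty": 0.019, "tz": -0.145, "rx": -0.008, "ry": -0.002, "rz": 0.009, "jaw": 0.05}, {"tx": 0.005, "ty": 0.042, "tz": -0.178, "rx": -0.008, "ry": -0.002, "rz": 0.009, "jaw": 0.05}, {"tx": 0.007, "ty": 0.065, "tz": -0.21, "rx": -0.008, "ry": -0.002, "rz": 0.009, "jaw": 0.05}], grip_force=20)

```text
clock: 7.78
position: [0.5602, -0.329, 0.0616]
ee_rot: [-0.234, 0.682, 0.191, -0.666]
force: [-0.1, 0.3, 0.7]
width: 0.57
```

Request:
apply_moves(deltas=[{"tx": 0, "ty": 0, "tz": 0, "rx": 0, "ry": 0, "rz": 0, "jaw": 0.05}, {"tx": 0, "ty": 0, "tz": 0, "rx": 0, "ry": 0, "rz": 0, "jaw": 0.05}], grip_force=20)

```text
clock: 8.02
position: [0.5607, -0.3317, 0.0647]
ee_rot: [-0.234, 0.683, 0.191, -0.666]
force: [1.0, 0.1, 0.9]
width: 0.569
```

```bash
python3 - <<'E'
from h import *
np.set_printoptions(precision=4,suppress=True)
p,r=curR();T=leanrot(-.0687);o=env.observe()
print((T*r.inv()).as_rotvec(),np.array([.5602,-.3313,.0624])-p,o['force'])
E
```

```text
[ 0.001   0.0044 -0.0039] [-0.0005  0.0004 -0.0023] [0.9861 0.052  0.9218]
```

Request:
apply_moves(deltas=[{"tx": 0, "ty": 0, "tz": 0, "rx": 0, "ry": 0, "rz": 0, "jaw": 0.01}, {"tx": 0, "ty": 0, "tz": 0, "rx": 0, "ry": 0, "rz": 0, "jaw": 0.01}, {"tx": 0, "ty": 0, "tz": 0, "rx": 0, "ry": 0, "rz": 0, "jaw": 0.01}, {"tx": 0, "ty": 0, "tz": 0, "rx": 0, "ry": 0, "rz": 0, "jaw": 0.01}], grip_force=40)

```text
clock: 8.52
position: [0.5601, -0.3313, 0.0644]
ee_rot: [-0.234, 0.682, 0.191, -0.666]
force: [-0.0, -1.5, 3.5]
width: 0.223
```

Request:
apply_moves(deltas=[{"tx": 0, "ty": 0, "tz": 0.055, "rx": 0, "ry": 0, "rz": 0, "jaw": 0.01}, {"tx": 0, "ty": 0, "tz": 0.11, "rx": 0, "ry": 0, "rz": 0, "jaw": 0.01}, {"tx": -0.003, "ty": 0.05, "tz": 0.11, "rx": 0, "ry": 0, "rz": 0.01, "jaw": 0.01}, {"tx": -0.007, "ty": 0.1, "tz": 0.11, "rx": 0, "ry": 0, "rz": 0.02, "jaw": 0.01}, {"tx": -0.01, "ty": 0.155, "tz": 0.11, "rx": 0, "ry": 0, "rz": 0.024, "jaw": 0.01}], grip_force=40)

```text
clock: 9.15
position: [0.5495, -0.1748, 0.1731]
ee_rot: [-0.226, 0.68, 0.199, -0.669]
force: [0.8, -0.3, -3.4]
width: 0.224
```

Request:
apply_moves(deltas=[{"tx": -0.003, "ty": 0.055, "tz": 0, "rx": 0, "ry": 0, "rz": 0.006, "jaw": 0.01}, {"tx": -0.006, "ty": 0.11, "tz": 0, "rx": 0, "ry": 0, "rz": 0.012, "jaw": 0.01}, {"tx": -0.01, "ty": 0.165, "tz": 0, "rx": 0, "ry": 0, "rz": 0.018, "jaw": 0.01}, {"tx": -0.0127, "ty": 0.218, "tz": 0, "rx": 0, "ry": 0, "rz": 0.024, "jaw": 0.01}, {"tx": -0.0127, "ty": 0.218, "tz": 0, "rx": 0, "ry": 0, "rz": 0.024, "jaw": 0.01}], grip_force=40)

```text
clock: 9.78
position: [0.5356, 0.0456, 0.1732]
ee_rot: [-0.217, 0.676, 0.209, -0.672]
force: [0.4, 0.2, -3.8]
width: 0.223
```

```bash
python3 - <<'E'
from h import *
np.set_printoptions(precision=4,suppress=True)
p,r=curR();o=env.observe();b=cams.capture("scene");a=cams.capture("side");w=cams.capture('wrist')
print(p,(leanrot(-.0207)*r.inv()).as_rotvec(),np.array([.5374,.0415,.1154])-p,o['force'],o['width'],o['joints'])
cv2.imwrite("pics/s3.png",np.vstack([np.hstack([cv2.resize(a[120:270,200:360,::-1],(400,375)),cv2.resize(b[150:300,180:340,::-1],(400,375))]),cv2.resize(w[40:240,20:540,::-1],(800,308))[:225]]))
E
```

```text
[0.5356 0.0456 0.1732] [-0.0011  0.0015 -0.0085] [ 0.0018 -0.0041 -0.0578] [ 0.4135  0.2131 -3.8111] 0.22266697325569787 [-0.4611  0.2672  1.7704  0.5512  1.4235  0.9487]
```

View pics/s3.png

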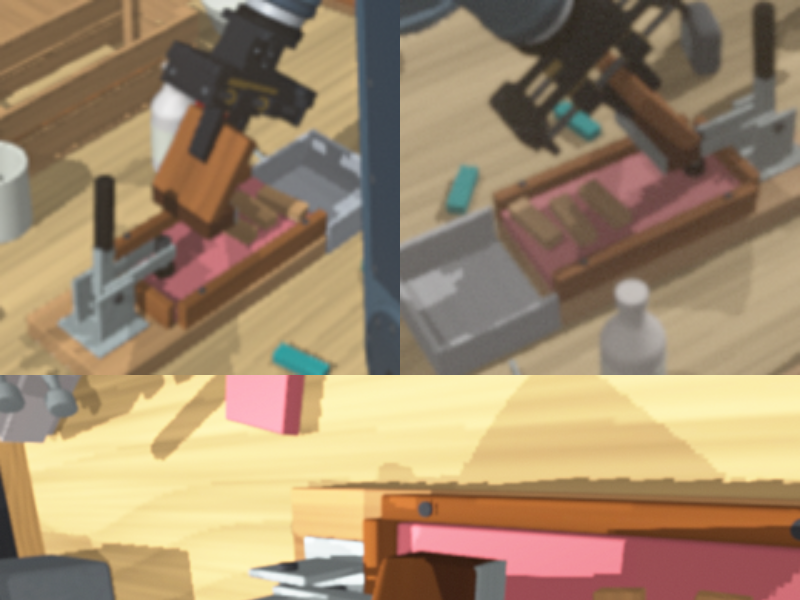

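The side, scene and wrist views show the scraper held squarely over the lane, between the offcuts and the locked clamp pad, with its sole still above the fences. Next I'll lower it.

Request:
apply_moves(deltas=[{"tx": 0.002, "ty": -0.004, "tz": 0, "rx": -0.001, "ry": 0.001, "rz": -0.008, "jaw": 0.01}, {"tx": 0.002, "ty": -0.004, "tz": -0.025, "rx": -0.001, "ry": 0.001, "rz": -0.008, "jaw": 0.01}, {"tx": 0.002, "ty": -0.004, "tz": -0.045, "rx": -0.001, "ry": 0.001, "rz": -0.008, "jaw": 0.01}, {"tx": 0.002, "ty": -0.004, "tz": -0.054, "rx": -0.001, "ry": 0.001, "rz": -0.008, "jaw": 0.01}, {"tx": 0.002, "ty": -0.004, "tz": -0.054, "rx": -0.001, "ry": 0.001, "rz": -0.008, "jaw": 0.01}], grip_force=40)

```text
clock: 10.55
position: [0.539, 0.038, 0.119]
ee_rot: [-0.221, 0.677, 0.204, -0.671]
force: [-0.3, -0.6, -2.8]
width: 0.223
```

Request:
apply_moves(deltas=[{"tx": 0, "ty": 0, "tz": -0.0015, "rx": 0, "ry": 0, "rz": 0, "jaw": 0.01}, {"tx": 0, "ty": 0, "tz": -0.0025, "rx": 0, "ry": 0, "rz": 0, "jaw": 0.01}], grip_force=40)

```text
clock: 10.8
position: [0.5398, 0.0379, 0.1178]
ee_rot: [-0.22, 0.678, 0.204, -0.671]
force: [-0.4, 0.6, -2.6]
width: 0.224
```

Request:
apply_moves(deltas=[{"tx": -0.002, "ty": 0, "tz": -0.0008, "rx": 0, "ry": 0, "rz": 0, "jaw": 0.01}, {"tx": -0.002, "ty": -0.017, "tz": -0.0008, "rx": 0, "ry": 0, "rz": 0, "jaw": 0.01}, {"tx": -0.003, "ty": -0.034, "tz": -0.0008, "rx": 0, "ry": 0, "rz": 0, "jaw": 0.01}, {"tx": -0.003, "ty": -0.051, "tz": -0.0008, "rx": 0, "ry": 0, "rz": 0, "jaw": 0.01}, {"tx": -0.003, "ty": -0.068, "tz": -0.0008, "rx": 0, "ry": 0, "rz": 0, "jaw": 0.01}], grip_force=40)

```text
clock: 11.42
position: [0.5364, -0.0316, 0.1165]
ee_rot: [-0.221, 0.678, 0.204, -0.671]
force: [1.2, 1.0, -2.7]
width: 0.226
```

Request:
apply_moves(deltas=[{"tx": 0, "ty": -0.016, "tz": 0, "rx": 0, "ry": 0, "rz": 0, "jaw": 0.01}, {"tx": -0.001, "ty": -0.032, "tz": 0, "rx": 0, "ry": 0, "rz": 0, "jaw": 0.01}, {"tx": -0.001, "ty": -0.048, "tz": 0, "rx": 0, "ry": 0, "rz": 0, "jaw": 0.01}, {"tx": -0.001, "ty": -0.064, "tz": 0, "rx": 0, "ry": 0, "rz": 0, "jaw": 0.01}, {"tx": -0.002, "ty": -0.069, "tz": 0, "rx": 0, "ry": 0, "rz": 0, "jaw": 0.01}], grip_force=40)

```text
clock: 12.05
position: [0.5345, -0.1002, 0.1164]
ee_rot: [-0.221, 0.678, 0.204, -0.671]
force: [-1.1, -0.2, -2.2]
width: 0.222
```

Request:
apply_moves(deltas=[{"tx": 0, "ty": 0, "tz": 0, "rx": 0, "ry": 0, "rz": 0, "jaw": 0.01}, {"tx": 0, "ty": 0, "tz": 0, "rx": 0, "ry": 0, "rz": 0, "jaw": 0.01}], grip_force=40)

```text
clock: 12.3
position: [0.5342, -0.0984, 0.1164]
ee_rot: [-0.221, 0.678, 0.204, -0.671]
force: [0.7, 0.8, -3.7]
width: 0.225
```

```bash
python3 - <<'E'
from h import *
np.set_printoptions(precision=4,suppress=True)
p,r=curR();o=env.observe();b=cams.capture("scene");a=cams.capture("side")
print(p,(leanrot(-.0207)*r.inv()).as_rotvec(),o['force'],o['width'])
cv2.imwrite("pics/s4.png",np.hstack([cv2.resize(a[120:270,200:360,::-1],(400,375)),cv2.resize(b[170:320,150:310,::-1],(400,375))]))
# tan (offcut) pixels per jig region, scene view
jt=np.array([.5372,.0255]);G=lambda x,y,z:[jt[0]+x+.0207*y,jt[1]+y-.0207*x,z]
h=cv2.cvtColor(b,cv2.COLOR_RGB2HSV);m=cv2.inRange(h,(10,60,70),(24,200,255))
for n,q in(('tray',[(-.06,-.226,.01),(.06,-.226,.01),(.06,-.115,.01),(-.06,-.115,.01)]),('board',[(-.05,-.108,.05),(.05,-.108,.05),(.05,.06,.05),(-.05,.06,.05)])):
    k=np.zeros(m.shape,np.uint8);cv2.fillPoly(k,[proj(cam('scene'),[G(*v) for v in q]).round().astype(int)],255);mm=m&k
    for c in cv2.findContours(mm,0,2)[0]:
        if cv2.contourArea(c)>15: print(n,cv2.contourArea(c),cv2.boundingRect(c))
E
```

```text
[ 0.5342 -0.0984  0.1164] [0.0001 0.0019 0.004 ] [ 0.6948  0.7634 -3.711 ] 0.2249750880129584
tray 407.0 (204, 245, 31, 29)
board 433.0 (221, 230, 82, 32)
```

Request:
apply_moves(deltas=[{"tx": 0, "ty": 0, "tz": 0.03, "rx": 0, "ry": 0, "rz": 0, "jaw": 0.01}, {"tx": 0, "ty": 0, "tz": 0.08, "rx": 0, "ry": 0, "rz": 0, "jaw": 0.01}, {"tx": 0.005, "ty": -0.055, "tz": 0.08, "rx": 0, "ry": 0, "rz": 0, "jaw": 0.01}, {"tx": 0.01, "ty": -0.11, "tz": 0.08, "rx": 0, "ry": 0, "rz": -0.02, "jaw": 0.01}, {"tx": 0.015, "ty": -0.165, "tz": 0.08, "rx": 0, "ry": 0, "rz": -0.03, "jaw": 0.01}], grip_force=40)

```text
clock: 13.02
position: [0.5496, -0.2649, 0.1968]
ee_rot: [-0.23, 0.681, 0.194, -0.668]
force: [0.9, -0.4, -2.5]
width: 0.224
```

Request:
apply_moves(deltas=[{"tx": 0.005, "ty": -0.05, "tz": 0, "rx": 0, "ry": 0, "rz": -0.01, "jaw": 0.01}, {"tx": 0.01, "ty": -0.085, "tz": 0, "rx": 0, "ry": 0, "rz": -0.02, "jaw": 0.01}, {"tx": 0.01, "ty": -0.085, "tz": 0, "rx": 0, "ry": 0, "rz": -0.02, "jaw": 0.01}], grip_force=40)

```text
clock: 13.4
position: [0.559, -0.3511, 0.1955]
ee_rot: [-0.238, 0.683, 0.186, -0.665]
force: [0.6, 0.4, -3.2]
width: 0.221
```

```bash
python3 - <<'E'
from h import *
np.set_printoptions(precision=4,suppress=True)
p,r=curR();o=env.observe();w=cams.capture('wrist');b=cams.capture("scene");a=cams.capture("side")
print(p,(leanrot(-.0687)*r.inv()).as_rotvec(),o['force'],o['width'])
np.savez('w5.npz',pos=o['position'],q=o['ee_rot']);cv2.imwrite('pics/w5.png',w[:,:,::-1])
cv2.imwrite("pics/s5.png",np.vstack([np.hstack([cv2.resize(a[100:260,220:400,::-1],(400,355)),cv2.resize(b[180:320,150:310,::-1],(400,355))]),cv2.resize(w[60:280,100:540,::-1],(800,400))[:245]]))
E
```

```text
[ 0.559  -0.3511  0.1955] [0.0009 0.002  0.0089] [ 0.5968  0.386  -3.1522] 0.22108402615251338
```

View pics/s5.png

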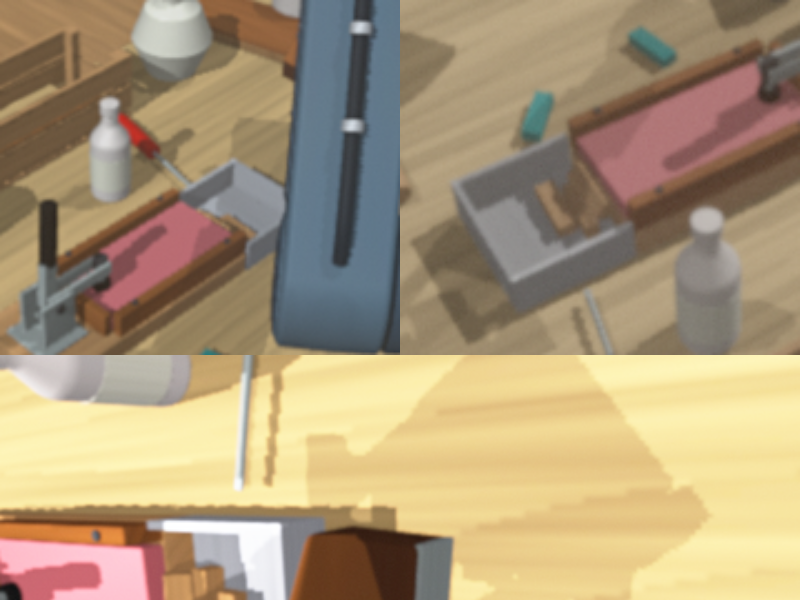

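The views show the pink board empty with the clamp still locked. All three offcuts are in the tray against the board's end; at least one is tilted. I've viewed 12 pictures, so from here I check by numbers. First I check how high the offcuts stand.

```bash
cat > chk.py <<'E'
from h import *
jt=np.array([.5372,.0255]);G=lambda x,y,z:[jt[0]+x+.0207*y,jt[1]+y-.0207*x,z]
def tojig(P): d=np.asarray(P)[:,:2]-jt; return np.c_[d[:,0]-.0207*d[:,1],d[:,1]+.0207*d[:,0]]
E
python3 - <<'E'
from chk import *
np.set_printoptions(precision=3,suppress=True,linewidth=150)
w=saved('w5.npz');iw=cv2.imread('pics/w5.png');b=cams.capture('scene');cv2.imwrite('pics/sc5.png',b[:,:,::-1]);ib=b[:,:,::-1]
for n,c,I in(('wrist',w,iw),('scene',cam('scene'),ib)):
    h=cv2.cvtColor(I,cv2.COLOR_BGR2HSV)
    print(n,'offcut reference', [h[tuple(proj(c,[G(0,-.12,.03)])[0].round().astype(int)[::-1])]])
    # pink start along lines of constant jig x: first y where pink from -0.14 towards +y, at z=.05
    pk=((h[...,0]>165)|(h[...,0]<6))&(h[...,1]>60)
    for x in (-.045,-.03,-.015,0,.015,.03,.045):
        ys=np.arange(-.15,-.05,.002);p=proj(c,[G(x,y,.05) for y in ys]).round().astype(int)
        v=[bool(pk[q[1],q[0]]) if 0<=q[1]<420 and 0<=q[0]<560 else None for q in p]
        print(x,'first pink y',next((round(float(y),3) for y,t in zip(ys,v) if t),None),p[20])
    m=cv2.inRange(h,(8,70,50),(24,255,255));k=np.zeros(m.shape,np.uint8)
    cv2.fillPoly(k,[proj(c,[G(*v) for v in [(-.063,-.226,.004),(.063,-.226,.004),(.063,-.11,.004),(.063,-.11,.06),(-.063,-.11,.06)]]).round().astype(int)],255);m&=k
    for q in cv2.findContours(m,0,2)[0]:
        if cv2.contourArea(q)>30:
            a=cv2.approxPolyDP(q,1.5,True).reshape(-1,2);print(cv2.contourArea(q),a.tolist());
            print(' at z=.05:',tojig(plane(c,a,.05)).tolist() if 0 else tojig(plane(c,a,.045)).round(3).tolist())
E
```

```text
wrist offcut reference [array([ 14, 133, 153], dtype=uint8)]
-0.045 first pink y -0.124 [186 235]
-0.03 first pink y -0.132 [185 225]
-0.015 first pink y -0.126 [183 214]
0 first pink y -0.126 [182 203]
0.015 first pink y -0.126 [181 192]
0.03 first pink y -0.128 [179 181]
0.045 first pink y -0.132 [178 169]
1309.0 [[270, 159], [267, 163], [256, 208], [256, 243], [254, 252], [276, 252]]
 at z=.05: [[0.062, -0.257], [0.057, -0.253], [0.006, -0.233], [-0.036, -0.23], [-0.048, -0.226], [-0.041, -0.258]]
2864.5 [[169, 156], [170, 163], [187, 163], [190, 166], [192, 222], [197, 226], [198, 233], [190, 240], [181, 240], [182, 250], [191, 250], [193, 246], [213, 237], [211, 225], [213, 220], [218, 219], [220, 221], [220, 230], [227, 234], [235, 232], [234, 190], [223, 188], [222, 177], [208, 177], [206, 175], [204, 158], [182, 157], [180, 155]]
 at z=.05: [[0.061, -0.088], [0.052, -0.089], [0.053, -0.124], [0.05, -0.129], [-0.026, -0.119], [-0.03, -0.129], [-0.04, -0.129], [-0.053, -0.11], [-0.057, -0.09], [-0.072, -0.09], [-0.068, -0.11], [-0.061, -0.115], [-0.041, -0.158], [-0.025, -0.156
[... 484 characters left out ...]
03 first pink y -0.114 [236 256]
0.045 first pink y -0.114 [239 260]
582.0 [[218, 229], [216, 231], [219, 239], [217, 252], [214, 256], [210, 252], [204, 254], [214, 272], [221, 268], [224, 272], [227, 272], [229, 270], [228, 267], [233, 264], [236, 267], [243, 267], [241, 259], [240, 265], [220, 239], [219, 235], [221, 233]]
 at z=.05: [[-0.076, -0.104], [-0.072, -0.111], [-0.044, -0.117], [-0.009, -0.141], [-0.002, -0.152], [-0.018, -0.155], [-0.02, -0.17], [0.042, -0.174], [0.04, -0.155], [0.054, -0.155], [0.057, -0.149], [0.055, -0.143], [0.046, -0.14], [0.044, -0.127], [0.055, -0.125], [0.064, -0.111], [0.04, -0.104], [0.055, -0.114], [-0.043, -0.115], [-0.056, -0.111], [-0.06, -0.104]]
```

```bash
python3 - <<'E'
from chk import *
def asc(c,I,z,st=.003):
    h=cv2.cvtColor(I,cv2.COLOR_BGR2HSV)
    for x in np.arange(.066,-.067,-.004):
        s=''
        for y in np.arange(-.10,-.235,-st):
            u,v=proj(c,[G(x,y,z)])[0].round().astype(int)
            if not(0<=u<560 and 0<=v<420): s+=' ';continue
            H,S,V=[int(k) for k in h[v,u]]
            s+='P' if (H>160 or H<5) and S>60 else ('.' if S<60 else chr(ord('a')+V//16))
        print('%6.3f'%x,s)
print('wrist z=.02');asc(saved('w5.npz'),cv2.imread('pics/w5.png'),.02)
print('scene z=.02');asc(cam('scene'),cv2.imread('pics/sc5.png'),.02)
E
```

```text
wrist z=.02
 0.066 .............................................
 0.062 .............................................
 0.058 lmm..........................................
 0.054 kkkkkjjjjkk..................................
 0.050 kkkkjjjkkk..................................j
 0.046 kkkjkkkkkj..................................k
 0.042 kjjkkkkjjkk................................kj
 0.038 kkkkkkjjjjj................................ki
 0.034 kkkkjijiiii...iiiijj......................kjh
 0.030 ljjiiiiiillkkkljkjkk......................kjg
 0.026 jjjkkjklllmmmnkjkjkk.....................kjhg
 0.022 mmmmmmmmkkmmmnkjkjji....................jkigg
 0.018 mmmmmmmmkkmmmmkjjiiiiiii..i.............kjhgg
 0.014 mmmmmmmmklmlmkiiiknnooljiii.............kihgg
 0.010 mmmmmmnmkkjjiiiiinooppnjiii............kjiggg
 0.006 mmmmmmmmjjjjiiiijlooppnjiii............kihggg
 0.002 mmmmmlkjjjjjiiiiijnopoojiii...........mkjhhhh
-0.002 mmkkjjkjjjjiiiiiiikpppljiii...........mljiiii
-0.006 kjjjjjkkjjjiiiiiiikpppmiii...........nmmkjiii
-0.010 jjjjjkkjjjjiiiiiiimopomiii...........nmlkjjjj
-0.014 jjjjjjkjjjjiiiiiiilpp
[... 1827 characters left out ...]
...........
-0.018 PPghjihgggggggggggijjjg......................
-0.022 Pgghihgggggggggggghjjig......................
-0.026 PPghihggggggggggghjjji.......................
-0.030 PPggihgggggggg.ghjjjjih......................
-0.034 Pgggihggghg.....hjjjji.......................
-0.038 PPghihgggg.....ghjjjjh.......................
-0.042 PPghihggg......gijjjji.......................
-0.046 PPghihg......................................
-0.050 PPghihg......................................
-0.054 PPgghh.......................................
-0.058 PPggh........................................
-0.062 PPggg........................................
-0.066 Pggg.........................................
```

On two views the offcut tops sit at about 0.02–0.04 m, x within ±0.045 and y from -0.125 to -0.175 in the jig frame, so all three are inside the tray. I'll set the scraper down where it first stood.

Request:
apply_moves(deltas=[{"tx": 0.001, "ty": 0.01, "tz": -0.05, "rx": 0, "ry": 0.002, "rz": 0.008, "jaw": 0.01}, {"tx": 0.001, "ty": 0.018, "tz": -0.1, "rx": 0, "ry": 0.002, "rz": 0.008, "jaw": 0.01}, {"tx": 0.001, "ty": 0.018, "tz": -0.12, "rx": 0, "ry": 0.002, "rz": 0.008, "jaw": 0.01}, {"tx": 0.001, "ty": 0.018, "tz": -0.128, "rx": 0, "ry": 0.002, "rz": 0.008, "jaw": 0.01}, {"tx": 0.001, "ty": 0.018, "tz": -0.128, "rx": 0, "ry": 0.002, "rz": 0.008, "jaw": 0.01}], grip_force=40)

```text
clock: 14.22
position: [0.561, -0.3316, 0.0697]
ee_rot: [-0.234, 0.682, 0.189, -0.667]
force: [-0.8, 0.6, -2.8]
width: 0.229
```

Request:
apply_moves(deltas=[{"tx": 0, "ty": 0, "tz": -0.001, "rx": 0, "ry": 0, "rz": 0, "jaw": 0.01}, {"tx": 0, "ty": 0, "tz": -0.002, "rx": 0, "ry": 0, "rz": 0, "jaw": 0.01}, {"tx": 0, "ty": 0, "tz": -0.003, "rx": 0, "ry": 0, "rz": 0, "jaw": 0.01}], grip_force=40)

```text
clock: 14.6
position: [0.5606, -0.3313, 0.066]
ee_rot: [-0.235, 0.682, 0.189, -0.667]
force: [-0.0, 0.7, -2.9]
width: 0.223
```

Request:
apply_moves(deltas=[{"tx": 0, "ty": 0, "tz": -0.001, "rx": 0, "ry": 0, "rz": 0, "jaw": 0.01}, {"tx": 0, "ty": 0, "tz": -0.0025, "rx": 0, "ry": 0, "rz": 0, "jaw": 0.01}, {"tx": 0, "ty": 0, "tz": -0.0025, "rx": 0, "ry": 0, "rz": 0, "jaw": 0.01}], grip_force=20)

```text
clock: 14.98
position: [0.5607, -0.3312, 0.0643]
ee_rot: [-0.235, 0.682, 0.19, -0.667]
force: [0.0, -0.8, 6.5]
width: 0.229
```

Request:
apply_moves(deltas=[{"tx": 0, "ty": 0, "tz": 0.001, "rx": 0, "ry": 0, "rz": 0, "jaw": 0.03}, {"tx": 0, "ty": 0, "tz": 0.001, "rx": 0, "ry": 0, "rz": 0, "jaw": 0.045}, {"tx": 0, "ty": 0, "tz": 0.001, "rx": 0, "ry": 0, "rz": 0, "jaw": 0.05}, {"tx": 0, "ty": 0, "tz": 0.001, "rx": 0, "ry": 0, "rz": 0, "jaw": 0.05}], grip_force=20)

```text
clock: 15.48
position: [0.5603, -0.3308, 0.0637]
ee_rot: [-0.235, 0.681, 0.19, -0.667]
force: [-0.4, 0.8, -0.1]
width: 0.567
```

Request:
apply_moves(deltas=[{"tx": -0.001, "ty": -0.014, "tz": 0.02, "rx": 0, "ry": 0, "rz": 0, "jaw": 0.05}, {"tx": -0.002, "ty": -0.035, "tz": 0.05, "rx": 0, "ry": 0, "rz": 0, "jaw": 0.05}, {"tx": -0.005, "ty": -0.069, "tz": 0.0985, "rx": 0, "ry": 0, "rz": 0, "jaw": 0.05}, {"tx": -0.005, "ty": -0.069, "tz": 0.155, "rx": 0, "ry": 0, "rz": 0, "jaw": 0.05}, {"tx": -0.005, "ty": -0.069, "tz": 0.21, "rx": 0, "ry": 0, "rz": 0, "jaw": 0.05}], grip_force=20)

```text
clock: 16.1
position: [0.555, -0.4004, 0.2754]
ee_rot: [-0.235, 0.681, 0.189, -0.667]
force: [0.8, -0.3, 0.1]
width: 0.561
```

```bash
python3 - <<'E'
from chk import *
np.set_printoptions(precision=4,suppress=True)
p,r=curR();o=env.observe();b=cams.capture('scene');w=cams.capture('wrist')
cv2.imwrite('pics/sc6.png',b[:,:,::-1])
a0=cv2.imread('pics/scene0.png');d=cv2.absdiff(a0,b[:,:,::-1].copy()).max(2)
print('scene diff around scraper px>40:',(d[265:345,100:175]>40).sum())
i3=cv2.imread('pics/w3.png');d3=cv2.absdiff(i3,w[:,:,::-1].copy()).max(2);print(p,'wrist diff scraper',(d3[120:240,320:385]>50).sum())
# target: end orientation used at clamp release: tool x tilted .815 about jig x
th=.815;T=R.from_rotvec([th*np.cos(-.0207),th*np.sin(-.0207),0])*R.from_euler('z',-.0207)*R.from_matrix(np.array([[0,1,0],[0,0,-1],[-1,0,0]],float))
print((T*r.inv()).as_rotvec(),np.array([.5428,.0976,.2748])-p,o['joints'])
print('release pose check', T.as_quat()[[3,0,1,2]])
E
```

```text
scene diff around scraper px>40: 1
[ 0.555  -0.4004  0.2754] wrist diff scraper 1705
[ 0.1154 -1.0398  1.2329] [-0.0122  0.498  -0.0006] [-0.9662  0.6856  0.9566  0.398   1.9701  0.7402]
release pose check [ 0.2582  0.664   0.6504 -0.2636]
```

The scene image around the scraper matches the start picture to within 1 px, so it stands where it did. Back to the clamp handle.

Request:
apply_moves(deltas=[{"tx": -0.001, "ty": 0.049, "tz": 0, "rx": 0.0115, "ry": -0.104, "rz": 0.1233, "jaw": 0.07}, {"tx": -0.002, "ty": 0.099, "tz": 0, "rx": 0.0231, "ry": -0.208, "rz": 0.2466, "jaw": 0.07}, {"tx": -0.004, "ty": 0.149, "tz": 0, "rx": 0.0346, "ry": -0.312, "rz": 0.3699, "jaw": 0.07}, {"tx": -0.005, "ty": 0.199, "tz": 0, "rx": 0.0462, "ry": -0.416, "rz": 0.4932, "jaw": 0.07}, {"tx": -0.006, "ty": 0.249, "tz": 0, "rx": 0.0577, "ry": -0.5199, "rz": 0.6165, "jaw": 0.07}], grip_force=20)

```text
clock: 16.82
position: [0.5489, -0.1491, 0.2733]
ee_rot: [0.014, 0.731, 0.458, -0.505]
force: [0.8, 0.0, -0.0]
width: 0.796
```

Request:
apply_moves(deltas=[{"tx": -0.001, "ty": 0.049, "tz": 0, "rx": 0.0115, "ry": -0.104, "rz": 0.1233, "jaw": 0.07}, {"tx": -0.002, "ty": 0.099, "tz": 0, "rx": 0.0231, "ry": -0.208, "rz": 0.2466, "jaw": 0.07}, {"tx": -0.004, "ty": 0.149, "tz": 0, "rx": 0.0346, "ry": -0.312, "rz": 0.3699, "jaw": 0.07}, {"tx": -0.005, "ty": 0.199, "tz": 0, "rx": 0.0462, "ry": -0.416, "rz": 0.4932, "jaw": 0.07}, {"tx": -0.006, "ty": 0.249, "tz": 0, "rx": 0.0577, "ry": -0.5199, "rz": 0.6165, "jaw": 0.07}], grip_force=20)

```text
clock: 17.45
position: [0.5428, 0.0997, 0.2734]
ee_rot: [0.26, 0.663, 0.651, -0.262]
force: [0.3, 0.8, 0.2]
width: 0.793
```

Request:
apply_moves(deltas=[{"tx": 0, "ty": 0, "tz": 0, "rx": 0, "ry": 0, "rz": 0, "jaw": 0.07}, {"tx": 0, "ty": 0, "tz": 0, "rx": 0, "ry": 0, "rz": 0, "jaw": 0.07}], grip_force=20)

```text
clock: 17.7
position: [0.5433, 0.0979, 0.2736]
ee_rot: [0.258, 0.664, 0.65, -0.264]
force: [-0.1, -0.3, 0.4]
width: 0.798
```

```bash
python3 - <<'E'
from chk import *
np.set_printoptions(precision=4,suppress=True)
p,r=curR();o=env.observe();a=cams.capture('side')
cv2.imwrite('pics/sd7.png',a[:,:,::-1])
th=.815;T=R.from_rotvec([th*np.cos(-.0207),th*np.sin(-.0207),0])*R.from_euler('z',-.0207)*R.from_matrix(np.array([[0,1,0],[0,0,-1],[-1,0,0]],float))
print(p,(T*r.inv()).as_rotvec(),np.array([.5415,.1926,.1787])-p,o['joints'])
# dark handle blob in side view
g=cv2.cvtColor(a,cv2.COLOR_RGB2GRAY);m=(g<60).astype(np.uint8);n,l,s,c=cv2.connectedComponentsWithStats(m[175:230,215:265]);print(s[1:]+np.array([215,175,0,0,0]))
E
```

```text
[0.5433 0.0979 0.2736] [ 0.0009 -0.0004  0.0002] [-0.0018  0.0947 -0.0949] [-0.4487  0.1985  1.7198  0.7239  1.6209 -0.5419]
[[239 191   6  29 169]
 [263 215   2   1   2]
 [262 228   3   2   5]]
```

Request:
apply_moves(deltas=[{"tx": -0.001, "ty": 0.04, "tz": -0.04, "rx": 0, "ry": 0, "rz": 0, "jaw": 0.07}, {"tx": -0.001, "ty": 0.075, "tz": -0.075, "rx": 0, "ry": 0, "rz": 0, "jaw": 0.07}, {"tx": -0.002, "ty": 0.095, "tz": -0.095, "rx": 0, "ry": 0, "rz": 0, "jaw": 0.07}, {"tx": -0.002, "ty": 0.095, "tz": -0.095, "rx": 0, "ry": 0, "rz": 0, "jaw": 0.07}, {"tx": -0.002, "ty": 0.095, "tz": -0.095, "rx": 0, "ry": 0, "rz": 0, "jaw": 0.01}], grip_force=20)

```text
clock: 18.38
position: [0.5424, 0.1916, 0.1797]
ee_rot: [0.259, 0.665, 0.65, -0.263]
force: [0.3, -0.4, 0.5]
width: 0.706
```

Request:
apply_moves(deltas=[{"tx": 0, "ty": 0, "tz": 0, "rx": 0, "ry": 0, "rz": 0, "jaw": 0.01}, {"tx": 0, "ty": 0, "tz": 0, "rx": 0, "ry": 0, "rz": 0, "jaw": 0.01}, {"tx": 0, "ty": 0, "tz": 0, "rx": 0, "ry": 0, "rz": 0, "jaw": 0.01}, {"tx": 0, "ty": 0, "tz": 0, "rx": 0, "ry": 0, "rz": 0, "jaw": 0.01}], grip_force=20)

```text
clock: 18.88
position: [0.5413, 0.1929, 0.1791]
ee_rot: [0.259, 0.664, 0.65, -0.263]
force: [-5.9, -0.6, 1.6]
width: 0.249
```

```bash
python3 - <<'E'
import numpy as np
def tcp(p,th,r=.1045): return np.array([r*np.cos(p+.05)+.019*np.sin(th), r*np.sin(p+.05)-.019*np.cos(th)])
base=tcp(1.6,.815);b0=.815
for i,p in enumerate([1.45,1.25,1.05,.85,.65,.45,.25,.1,.02,0.]):
    if i==5: base=tcp(.65,.325);b0=.325
    d=tcp(p,p/2)-base; print(p,[round(float(v),4) for v in (.0207*d[0],d[0],d[1],p/2-b0,-.0207*(p/2-b0))])
E
```

```text
1.45 [0.0003, 0.0144, -0.0011, -0.09, 0.0019]
1.25 [0.0007, 0.0335, -0.0059, -0.19, 0.0039]
1.05 [0.0011, 0.0514, -0.0145, -0.29, 0.006]
0.85 [0.0014, 0.0672, -0.0266, -0.39, 0.0081]
0.65 [0.0017, 0.0804, -0.0418, -0.49, 0.0101]
0.45 [0.0002, 0.01, -0.0177, -0.1, 0.0021]
0.25 [0.0003, 0.0162, -0.0373, -0.2, 0.0041]
0.1 [0.0004, 0.0183, -0.0527, -0.275, 0.0057]
0.02 [0.0004, 0.0184, -0.061, -0.315, 0.0065]
0.0 [0.0004, 0.0184, -0.0631, -0.325, 0.0067]
```

Request:
apply_moves(deltas=[{"tx": 0, "ty": 0.0145, "tz": -0.001, "rx": -0.09, "ry": 0.002, "rz": 0, "jaw": 0.01}, {"tx": 0.001, "ty": 0.0335, "tz": -0.006, "rx": -0.19, "ry": 0.004, "rz": 0, "jaw": 0.01}, {"tx": 0.001, "ty": 0.0515, "tz": -0.0145, "rx": -0.29, "ry": 0.006, "rz": 0, "jaw": 0.01}, {"tx": 0.001, "ty": 0.067, "tz": -0.0265, "rx": -0.39, "ry": 0.008, "rz": 0, "jaw": 0.01}, {"tx": 0.002, "ty": 0.0805, "tz": -0.042, "rx": -0.49, "ry": 0.01, "rz": 0, "jaw": 0.01}], grip_force=20)

```text
clock: 19.5
position: [0.5432, 0.2745, 0.1378]
ee_rot: [0.41, 0.579, 0.568, -0.417]
force: [-4.8, -2.6, -0.1]
width: 0.243
```

Request:
apply_moves(deltas=[{"tx": 0, "ty": 0.01, "tz": -0.018, "rx": -0.1, "ry": 0.002, "rz": 0, "jaw": 0.01}, {"tx": 0, "ty": 0.016, "tz": -0.037, "rx": -0.2, "ry": 0.004, "rz": 0, "jaw": 0.01}, {"tx": 0, "ty": 0.018, "tz": -0.053, "rx": -0.275, "ry": 0.006, "rz": 0, "jaw": 0.01}, {"tx": 0, "ty": 0.0185, "tz": -0.062, "rx": -0.32, "ry": 0.007, "rz": 0, "jaw": 0.01}, {"tx": 0, "ty": 0.0185, "tz": -0.062, "rx": -0.32, "ry": 0.007, "rz": 0, "jaw": 0.01}], grip_force=20)

```text
clock: 20.12
position: [0.5436, 0.2935, 0.0748]
ee_rot: [0.494, 0.506, 0.496, -0.503]
force: [1.8, 4.0, -1.2]
width: 0.244
```

Now I'll release the handle, retreat upward and check all the conditions.

Request:
apply_moves(deltas=[{"tx": 0, "ty": 0, "tz": 0, "rx": 0, "ry": 0, "rz": 0, "jaw": 0.06}, {"tx": 0, "ty": 0, "tz": 0, "rx": 0, "ry": 0, "rz": 0, "jaw": 0.06}, {"tx": 0, "ty": 0, "tz": 0, "rx": 0, "ry": 0, "rz": 0, "jaw": 0.06}, {"tx": 0, "ty": 0, "tz": 0.04, "rx": 0, "ry": 0, "rz": 0, "jaw": 0.06}, {"tx": 0, "ty": 0, "tz": 0.1, "rx": 0, "ry": 0, "rz": 0, "jaw": 0.06}], grip_force=20)

```text
clock: 20.75
position: [0.5417, 0.2911, 0.1737]
ee_rot: [-0.493, -0.505, -0.497, 0.506]
force: [1.1, -0.1, -0.3]
width: 0.678
```

Request:
apply_moves(deltas=[{"tx": 0, "ty": 0.03, "tz": 0.05, "rx": 0, "ry": 0, "rz": 0, "jaw": 0.06}, {"tx": 0, "ty": 0.06, "tz": 0.1, "rx": 0, "ry": 0, "rz": 0, "jaw": 0.06}, {"tx": -0.03, "ty": 0.1, "tz": 0.14, "rx": 0, "ry": 0, "rz": 0, "jaw": 0.06}, {"tx": -0.06, "ty": 0.14, "tz": 0.18, "rx": 0, "ry": 0, "rz": 0, "jaw": 0.06}, {"tx": -0.06, "ty": 0.14, "tz": 0.18, "rx": 0, "ry": 0, "rz": 0, "jaw": 0.06}], grip_force=20)

```text
clock: 21.38
position: [0.4824, 0.435, 0.3595]
ee_rot: [0.495, 0.508, 0.497, -0.5]
force: [-0.8, -0.3, 0.0]
width: 0.684
```

```bash
python3 - <<'E'
from chk import *
np.set_printoptions(precision=4,suppress=True)
b=cams.capture('scene')[:,:,::-1].copy();a=cams.capture('side')[:,:,::-1].copy();o=env.observe();print(o['clock'],o['position'],o['force'])
cv2.imwrite('pics/scF.png',b);cv2.imwrite('pics/sdF.png',a)
for n,i0,i1 in(('scene','pics/scene0.png',b),('side','pics/side0.png',a)):
    i0=cv2.imread(i0);d=(cv2.absdiff(i0,i1).max(2)>45).astype(np.uint8);c=cam(n)
    print(n,'handle tip open, locked:',proj(c,[G(0,.303,.092),G(0,.154,.223)]))
    k,l,s,ce=cv2.connectedComponentsWithStats(d)
    for q,e in zip(s[1:],ce[1:]):
        if q[4]>25: print('  change',q.tolist())
    # board pink end at +/-y on scene
h=cv2.cvtColor(b,cv2.COLOR_BGR2HSV);h0=cv2.cvtColor(cv2.imread('pics/scene0.png'),cv2.COLOR_BGR2HSV)
for x in(-.03,.03):
    for hh in(h0,h):
        pk=((hh[...,0]>165)|(hh[...,0]<6))&(hh[...,1]>60);ys=np.arange(-.15,.13,.001)
        v=[pk[q[1],q[0]] for q in proj(cam('scene'),[G(x,y,.05) for y in ys]).round().astype(int)];yy=ys[np.array(v)];print('pink',x,yy.min(),yy.max())
# darkness at the handle tip open position
g=cv2.cvtColor(b,cv2.COLOR_BGR2GRAY)
for P in(G(0,.29,.09),G(0,.27,.09),G(0,.25,.09)): u,v=proj(cam('scene'),[P])[0].round().astype(int);print('open handle grey',g[v-1:v+2,u-1:u+2].mean())
E
```

```text
21.475 [0.4832 0.4321 0.355 ] [ 0.2738  0.6232 -0.2948]
scene handle tip open, locked: [[367.9921 174.5106]
 [325.2853 152.1052]]
  change [0, 0, 33, 31, 433]
  change [141, 0, 38, 20, 449]
  change [366, 0, 39, 57, 783]
  change [403, 0, 18, 23, 180]
  change [214, 10, 14, 25, 116]
  change [412, 22, 28, 16, 125]
  change [171, 26, 6, 9, 26]
  change [177, 34, 15, 9, 60]
  change [401, 35, 31, 33, 474]
  change [182, 41, 49, 75, 2413]
  change [119, 52, 20, 35, 375]
  change [0, 195, 20, 19, 122]
  change [36, 195, 89, 64, 2685]
  change [106, 197, 13, 6, 36]
  change [124, 207, 14, 20, 84]
  change [0, 214, 23, 24, 188]
  change [224, 229, 19, 16, 120]
  change [240, 229, 15, 15, 79]
  change [0, 251, 29, 21, 245]
  change [213, 256, 17, 17, 85]
  change [6, 271, 113, 78, 2751]
  change [186, 272, 13, 14, 71]
  change [119, 275, 48, 44, 870]
side handle tip open, locked: [[198.9309 258.7737]
 [242.1356 190.8966]]
  change [358, 0, 202, 373, 26347]
  change [98, 25, 288, 195, 23372]
  change [392, 60, 18, 39, 285]
  change [387, 99, 11, 6, 36]
  change [343, 103, 103, 144, 9226]
  change [548, 132, 12, 40, 321]
  change [339, 172, 7, 5, 26]
  change [317, 174, 28, 33, 527]
  change [283, 192, 40, 23, 288]
  change [477, 223, 27, 10, 66]
  change [498, 236, 20, 20, 153]
  change [512, 239, 9, 20, 51]
  change [402, 243, 15, 15, 60]
  change [390, 256, 16, 14, 41]
  change [313, 277, 64, 47, 293]
  change [297, 327, 19, 18, 59]
  change [304, 333, 14, 14, 32]
  change [458, 356, 10, 9, 57]
pink -0.03 -0.11399999999999996 0.10900000000000024
pink -0.03 -0.11399999999999996 0.10600000000000023
pink 0.03 -0.11399999999999996 0.10800000000000023
pink 0.03 -0.11399999999999996 0.10800000000000023
open handle grey 53.888888888888886
open handle grey 55.55555555555556
open handle grey 54.22222222222222
```

The handle lies dark along its open position, the board's edges are unmoved to within 3 mm, and there are changes where the arm's shadow left. The scraper area also changed brightness, so I check its outline once more.

```bash
python3 - <<'E'
from chk import *
for f in('pics/scene0.png','pics/sc6.png','pics/scF.png'):
    i=cv2.imread(f);print(f,i[290,125],i[288,135])
    h=cv2.cvtColor(i,cv2.COLOR_BGR2HSV);m=cv2.inRange(h,(0,118,20),(14,255,255));m[:, 170:]=0;m[:265]=0;m[335:]=0;m[:,:105]=0
    c=max(cv2.findContours(m,0,2)[0],key=cv2.contourArea);print(cv2.contourArea(c),cv2.boundingRect(c))
    g=cv2.Canny(i,60,140)[265:335,105:170];np.save('e_'+f[5:-4]+'.npy',g)
e0=np.load('e_scene0.npy');e1=np.load('e_scF.npy');k=cv2.dilate(e0,np.ones((3,3)))
print('edge overlap',(e1>0).sum(),((e1>0)&(k>0)).sum())
# tray contents now vs after the sweep
a=cv2.imread('pics/sc5.png');b=cv2.imread('pics/scF.png');print('tray diff',(cv2.absdiff(a,b).max(2)[225:280,190:245]>45).sum())
# brown in other hues
b=cv2.imread('pics/scF.png');h=cv2.cvtColor(b,cv2.COLOR_BGR2HSV);print(h[285:315:6,118:155:6].tolist())
E
```

```text
pics/scene0.png [ 66  94 132] [ 73 105 145]
1019.5 (114, 276, 46, 46)
pics/sc6.png [ 66  95 133] [ 74 104 145]
1021.0 (114, 276, 46, 46)
pics/scF.png [40 57 76] [45 64 86]
825.5 (113, 276, 48, 45)
edge overlap 375 289
tray diff 63
[[[12, 126, 107], [12, 120, 87], [13, 120, 83], [14, 123, 83], [17, 94, 108], [19, 81, 164], [19, 77, 175]], [[14, 129, 109], [13, 114, 83], [13, 124, 76], [16, 118, 84], [13, 119, 86], [13, 121, 84], [18, 84, 125]], [[15, 111, 106], [14, 132, 110], [12, 115, 80], [14, 124, 80], [13, 119, 79], [14, 117, 83], [19, 83, 104]], [[18, 83, 129], [13, 126, 115], [13, 128, 134], [13, 126, 85], [14, 115, 84], [14, 112, 80], [15, 106, 84]], [[18, 81, 129], [14, 126, 97], [14, 129, 87], [13, 126, 87], [14, 119, 88], [16, 121, 84], [14, 124, 82]]]
```

The scraper has the same outline and bounding box to within 2 px and has only fallen into shadow; the tray contents match the earlier picture. Handing in.

```bash
python3 -c "
from plant import workorder,env
print(workorder.sign_off()); print(env.observe()['clock'])"
```

```text
the job is handed in; nothing more can be done
None
the job is handed in; nothing more can be done
```

I did every step in order and handed the job in at about 21.5 s. Sign-off gives no verdict, so the result rests on my own checks.

I swung the clamp handle over until it locked on the board, and drew the three offcuts off the open end with the scraper. The scraper went back where it first stood, and the handle went fully back open.

**Last checks:**
- **Clamp:** it looked locked after the first swing (handle upright, pad on the board in two views). At the end the handle lies along its open position.
- **Board:** its edges are within about 3 mm of where they started.
- **Scraper:** right after release, the picture around it matched the start picture to 1 px. In the final picture the outline is within 2 px, but the area is darker because the arm's shadow had moved. About a quarter of the edge pixels there did not match, which I put down to that shadow.
- **Offcuts:** all three are in the tray by the board's end, and the tray looks the same at the end apart from 63 px, which I took to be shadow.
- **Bystanders and look-alikes:** I checked these only by comparing the start and end pictures, and saw no changes I took for movement.

**Least certain:** two of the offcuts seem to lie piled together. I only know their height roughly, about 0.02–0.04 m above the bench at the top, which is under the limit. I had used all 12 picture views by then, so the later checks were by numbers only.

Early on, three move calls were refused before I found that each row needs all seven fields. They had no effect on the scene.

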